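Skewer the spice dabbas and snap them up on the rack

ROBOT

A 6-joint arm with a two-finger parallel gripper is mounted at the origin on the work surface. World frame = base frame: x ahead of the robot, y to its left, z up, the work surface at z = 0. Lengths are in m, angles in rad, forces in N, time in s.
With the tool pointing down it reaches from about 0.325 to 0.75 m from the base axis. Payload 7.6 kg.
Tool frame: the origin (TCP) lies at the very end of the fingers, on their centre line; the grasp point (between the pads) lies 19 mm behind it; z points along the fingers, x is the direction in which the jaws open and shut, and the axes are right-handed (so a half turn about z gives the same grasp; the last joint's range is limited). The gripper opens to 85 mm and grips with 20 to 120 N. Pads are 22 mm wide; open, the fingers measure 114 mm over their backs; the gripper's body (76 mm by 85 mm) begins 54 mm behind the grasp point. The pads swing forward as they close: fully open they stand 13 mm farther back than shut.
Start: joints at [1.122, 0.052, 1.401, -0, 1.689, -0.07], TCP at [0.194, 0.488, 0.231] pointing down, gripper open.
Joint ranges: [-2.9, 2.9], [-0.91, 2.17], [0.12, 2.37], [-1.06, 4.2], [0.26, 2.73], [-2.93, 2.93]. Speed limits (rad/s): [2.57, 2.57, 3.01, 3.14, 3.14, 3.14].

INTERFACE

Orientations are given as a rotation vector (axis times angle).
In Python, from workcell import status, imaging, bot gives the robot as it stands.
- The arm moves only by the shell command python3 -m pendant 'ROWS' [FORCE]. ROWS is text: rows parted by semicolons, each of 7 numbers parted by spaces: the shift along the tool's x, y, z in units of 25 mm (1.0 is 25 mm), then the turn, a rotation vector about the tool's x, y, z in units of 8 degrees (1.0 is 8 degrees), then the finger opening in mm, from 0 to 85.4. In form: tx ty tz ax ay az gripper; .... A call has 1 to 20 rows; each row is the pose to reach, as a shift and turn from the pose measured when the call began, along the tool's axes at that moment; what a row does not reach only later rows make up. A row lasts 1/10 s, in which the tool goes at most 50 mm and 8.59 degrees, less where a joint would pass 70% of its speed; a pose out of reach is approached as far as the arm can. A call with a gripper value outside its range is refused whole. The fingers move at their own pace and stop on an object; FORCE is the grip in N (left out, the last holds). Time passes only in rows, so rows that repeat a pose let the fingers close. It gives the time, the measured TCP pose, the force and the opening at its end, in the units of the state.
- status.sense(): the state, without advancing time (a new reading comes with each control period).
- imaging.camera(name): name is "side" or "top" or "wrist"; returns (picture, depth): 384x512x3 uint8, red, green, blue; 384x512 float32, m along the optical axis (not along the pixel's ray), 0 where there is no reading.
- imaging.calibration(name): a dict with "fovy" (degrees; the focal length in pixels is half the picture's height over the tangent of half this angle, whatever the lens; pixels are square), "cx", "cy" (the principal point, pixels), "k1" (the pictures are not rectified: a ray, as slopes to the right and down, at radius r is drawn at 1 + k1 r^2 times it, then the intrinsics apply), "R" (3x3) and "t" (3): a world point X has camera coordinates R X + t. Camera axes: x right, y down, z forward; pixel columns grow to the right and rows downward; lengths in m; the calibration is good to about 2 mm. A picture is of the moment at which its call begins: read the wrist's pose just before it. calibration takes no time and is no camera call; for the wrist camera it gives the pose at the moment of the call.
- bot.hand_in(): hands the job in, once; it reports no verdict.
The state is a dict: "time": time; "qpos": joint angles; "qd": joint speeds; "joint_efforts": joint torques, N m; "position": TCP position; "ee_rot": TCP orientation; "wrist_force": force on the tool from outside, world axes, zero at the start; "torque": the same for the moment, N m; "width": finger opening in m.
Only numpy, scipy, OpenCV 4.12 (cv2) and the standard library are available. Lean on these libraries where they do the work, as an engineer would, in place of code of your own. Each camera call takes 0.05 s, during which the arm holds its last target.

TASK

The filled spice dabbas go back up on their rack: pull the wooden tray right out from under the rack, stand every dabba upright in the tray's long channel with the loops facing along it, run the skewer through all their loops and lift them off the tray together. Press the skewer down into the rack's two spring clips until it snaps home at both ends with all the dabbas hanging still between the uprights, let go, and push the tray fully in again. Leave the tiffin, the pickle pot and the fork where they are.

Things in the scene. Friction and masses are not known exactly. Their poses are not given: they have to be found in the camera images.
- dabba_red_loop (a point): steel dabba, red lid: middle of its loop's opening, 68 mm above its foot, and its pose (z up, x along the hole, either way alike). Drum 52 mm across, 50 mm tall, about 60 g; on the lid a fixed arched loop of strap: 10 mm wide along x, 38 mm over its sides, top 88 mm above the foot; opening 30 mm wide, from 50 up to 84 mm above the foot. May be absent (None).
- dabba_yellow_loop (a point): steel dabba, yellow lid: middle of its loop's opening, 68 mm above its foot, and its pose (z up, x along the hole, either way alike). Drum 52 mm across, 50 mm tall, about 60 g; on the lid a fixed arched loop of strap: 10 mm wide along x, 38 mm over its sides, top 88 mm above the foot; opening 30 mm wide, from 50 up to 84 mm above the foot. May be absent (None).
- dabba_green_loop (a point): steel dabba, green lid: middle of its loop's opening, 68 mm above its foot, and its pose (z up, x along the hole, either way alike). Drum 52 mm across, 50 mm tall, about 60 g; on the lid a fixed arched loop of strap: 10 mm wide along x, 38 mm over its sides, top 88 mm above the foot; opening 30 mm wide, from 50 up to 84 mm above the foot. May be absent (None).
- dabba_orange_loop (a point): steel dabba, orange lid: middle of its loop's opening, 68 mm above its foot, and its pose (z up, x along the hole, either way alike). Drum 52 mm across, 50 mm tall, about 60 g; on the lid a fixed arched loop of strap: 10 mm wide along x, 38 mm over its sides, top 88 mm above the foot; opening 30 mm wide, from 50 up to 84 mm above the foot. May be absent (None).
- skewer_grip (a point): middle of the skewer's handle; x along the skewer to its point. Wooden handle 20 x 20 mm, x -50 to +50 mm; guard disc 20 mm across to x = 54; steel rod 10 mm thick to x = 292; tapering point to x = 310. 200 g, balanced near x = 43 mm. Starts lying level on the trolley top, its axis 10 mm up.
- rod_mid (a point): point on the skewer's axis 172 mm from the handle's middle, x along the skewer. Hung up, it is midway between the two clips: they hold the rod 66 and 278 mm from the handle's middle. Either end of the rack may have the handle.
- tray (a joint): wooden pull-out tray under the deck of the spice rack: how far it is pulled out towards the robot (along the rack's -x), 0 (fully in, its front flush with the deck's edge) to 0.105 m (fully out); it slides stiffly (about 3 N) and stays where it is left. Only pulled out is its channel clear of the deck.
- channel (a point): middle of the floor of the tray's long channel, 9 mm above the trolley top; moves with the tray; y along the channel, z up. The channel is 58 mm wide (x -29 to 29) and 180 mm long (y -90 to 90), its walls 8 mm thick, their tops 31 mm above the trolley top; room for three dabbas 60 mm apart. Fully out its middle is 68 mm in front of the deck's edge.
- tray_pull (a point): middle of the tray's bar pull: a round bar 10 mm thick and 100 mm long, level and along y, 38 mm in front of the tray's front face and 21 mm above the trolley top, on two stems 45 mm either side of the middle; pinch it from above. It moves with the tray.
- seat_mid (a point): spice rack (fixed): the point midway between its two clips, y from clip to clip, z up, x away from the robot. 152 mm above the trolley top. Below it a wooden deck, 150 x 300 mm, top 52 mm up, from x -55 to 95; on it two uprights 12 mm thick (y), 26 mm deep, at y -106 and 106, 200 mm clear between, each topped by a spring clip open upwards.
- clip_l (a point): axis of a seated rod in the spring clip at the rack's +y end, 152 mm above the trolley top. Two sprung leaves, 12 mm wide along y, one each side in x; lips 6 mm apart above the rod, flared mouths up to 173 mm. A rod pressed down spreads them and snaps under the lips with about 10 N; unsnapped it lies about 9 mm higher.
- clip_r (a point): the same in the clip at the rack's -y end
- tiffin: tall blue plastic tiffin with three stacked tiers and a white carrying handle, 110 mm across, 210 mm tall; origin at the centre of its foot. To be left alone.
- pickle_pot: white and terracotta ceramic pickle pot with its lid, 100 mm across, 113 mm tall; origin at the centre of its foot. To be left alone.
- fork: green plastic fork, 145 mm long along its y, lying on the trolley top; origin near its middle. To be left alone.
Things that resemble listed ones, but are neither listed nor needed, are in the scene too. What is shaped like the part that bears dabba_yellow_loop but blue is not meant.

How it is judged:
On the way, in this order (a step that is already met when the one before it is completed fails the run):
1. the tray is pulled out (value of joint tray above 0.09 m), for 0.2 s.
2. every dabba stands upright in the tray's channel, loops facing along it, let go (x of dabba_red_loop in the frame of channel between -0.01 and 0.01 m and y of dabba_red_loop in the frame of channel between -0.09 and 0.09 m and height (world z) of each of dabba_red_loop, dabba_yellow_loop, dabba_green_loop, dabba_orange_loop below 0.086 m and angle between each of dabba_red_loop, dabba_yellow_loop, dabba_green_loop, dabba_orange_loop's own z axis and vertical below 0.15 rad and angle between the x axis of each of dabba_red_loop, dabba_yellow_loop, dabba_green_loop, dabba_orange_loop and the y axis of channel, either way round below 0.4 rad and contact force between the fingers and dabba_red below 0.1 N and x of dabba_yellow_loop in the frame of channel between -0.01 and 0.01 m and y of dabba_yellow_loop in the frame of channel between -0.09 and 0.09 m and contact force between the fingers and dabba_yellow below 0.1 N and x of dabba_green_loop in the frame of channel between -0.01 and 0.01 m and y of dabba_green_loop in the frame of channel between -0.09 and 0.09 m and contact force between the fingers and dabba_green below 0.1 N and x of dabba_orange_loop in the frame of channel between -0.01 and 0.01 m and y of dabba_orange_loop in the frame of channel between -0.09 and 0.09 m and contact force between the fingers and dabba_orange below 0.1 N), for 0.2 s.
3. all the dabbas hang together from the skewer, clear of the tray (x of dabba_red_loop in the frame of skewer_grip between 0.05 and 0.305 m and y of dabba_red_loop in the frame of skewer_grip between -0.024 and 0.024 m and z of dabba_red_loop in the frame of skewer_grip between -0.024 and 0.024 m and height (world z) of each of dabba_red_loop, dabba_yellow_loop, dabba_green_loop, dabba_orange_loop above 0.095 m and contact force between each of dabba_red, dabba_yellow, dabba_green, dabba_orange and rack below 0.05 N and x of dabba_yellow_loop in the frame of skewer_grip between 0.05 and 0.305 m and y of dabba_yellow_loop in the frame of skewer_grip between -0.024 and 0.024 m and z of dabba_yellow_loop in the frame of skewer_grip between -0.024 and 0.024 m and x of dabba_green_loop in the frame of skewer_grip between 0.05 and 0.305 m and y of dabba_green_loop in the frame of skewer_grip between -0.024 and 0.024 m and z of dabba_green_loop in the frame of skewer_grip between -0.024 and 0.024 m and x of dabba_orange_loop in the frame of skewer_grip between 0.05 and 0.305 m and y of dabba_orange_loop in the frame of skewer_grip between -0.024 and 0.024 m and z of dabba_orange_loop in the frame of skewer_grip between -0.024 and 0.024 m), for 0.3 s.
At the end, for the whole second after the job is handed in: The skewer is snapped into both clips: its middle within 4 mm sideways and in height and 14 mm lengthwise of the middle of the seats, in line within 0.025 rad; every dabba hangs at rest by its loop from the rod between the uprights, upright within 0.35 rad; the tray is in to within 10 mm (x of rod_mid in the frame of seat_mid between -0.004 and 0.004 m and y of rod_mid in the frame of seat_mid between -0.014 and 0.014 m and z of rod_mid in the frame of seat_mid between -0.004 and 0.004 m and angle between the x axis of rod_mid and the y axis of seat_mid, either way round below 0.025 rad and x of dabba_red_loop in the frame of seat_mid between -0.015 and 0.015 m and y of dabba_red_loop in the frame of seat_mid between -0.1 and 0.1 m and z of dabba_red_loop in the frame of seat_mid between -0.023 and 0.003 m and angle between each of dabba_red_loop, dabba_yellow_loop, dabba_green_loop, dabba_orange_loop's own z axis and vertical below 0.35 rad and linear speed of each of dabba_red, dabba_yellow, dabba_green, dabba_orange below 0.08 m/s and x of dabba_yellow_loop in the frame of seat_mid between -0.015 and 0.015 m and y of dabba_yellow_loop in the frame of seat_mid between -0.1 and 0.1 m and z of dabba_yellow_loop in the frame of seat_mid between -0.023 and 0.003 m and x of dabba_green_loop in the frame of seat_mid between -0.015 and 0.015 m and y of dabba_green_loop in the frame of seat_mid between -0.1 and 0.1 m and z of dabba_green_loop in the frame of seat_mid between -0.023 and 0.003 m and x of dabba_orange_loop in the frame of seat_mid between -0.015 and 0.015 m and y of dabba_orange_loop in the frame of seat_mid between -0.1 and 0.1 m and z of dabba_orange_loop in the frame of seat_mid between -0.023 and 0.003 m and linear speed of skewer below 0.03 m/s and value of joint tray below 0.01 m); the robot touches nothing.
It fails at once if the tiffin, the pickle pot or the fork is moved by more than 20 mm or tipped (distance of any of tiffin, pickle_pot, fork from where it was at the start of the episode above 0.02 m or angle between any of tiffin, pickle_pot's own z axis and vertical above 0.2 rad).
Of dabba_red, dabba_yellow, dabba_green, dabba_orange only 2 to 3 are there at a start; the rules pass over those that are not, and their reading is None.
At some moment in a run one of dabba_red, dabba_yellow, dabba_green, dabba_orange, skewer may be knocked a few centimetres aside while the robot is not near it.
It also fails if it takes over 208 s, if anything falls off the work surface, if the arm or the gripper's body presses on something with over 40 N, if the wrist force passes 120 N, or if a joint passes its speed limit or range.

## Working session

There is one attempt and no reset: what is moved stays moved. The work goes in short steps, Python scripts to look and compute and a shell command to move; the robot and the scene stay as the last step left them, time stands still between calls to the robot, and variables do not carry over. Pictures are saved under pics/ and viewed, and the job is handed in when it is done.

```bash
ls -la; mkdir -p pics; cat > h.py <<'E'
import numpy as np, cv2
from workcell import status, imaging, bot
from scipy.spatial.transform import Rotation as Rn
def cal(n):
    c=imaging.calibration(n); f=192/np.tan(np.radians(c['fovy'])/2)
    return f,c['cx'],c['cy'],c['k1'],np.array(c['R']),np.array(c['t'])
def ray(C,u,v):
    f,cx,cy,k1,R,t=C
    d=np.array([(u-cx)/f,(v-cy)/f]); s=d.copy()
    for _ in range(30): s=d/(1+k1*(s@s))
    o=-R.T@t; return o,R.T@np.array([s[0],s[1],1.0])
def onz(C,u,v,z):
    o,d=ray(C,u,v); return o+d*(z-o[2])/d[2]
def dep(C,u,v,D):
    o,d=ray(C,u,v); return o+d*D[int(round(v)),int(round(u))]
def proj(C,X):
    f,cx,cy,k1,R,t=C
    p=R@np.array(X)+t; s=p[:2]/p[2]; s=s*(1+k1*(s@s)); return f*s[0]+cx,f*s[1]+cy
def pts(C,D):
    f,cx,cy,k1,R,t=C
    v,u=np.mgrid[0:384,0:512]; d=np.stack([(u-cx)/f,(v-cy)/f],-1); s=d.copy()
    for _ in range(30): s=d/(1+k1*(s**2).sum(-1,keepdims=True))
    p=np.concatenate([s,np.ones(s.shape[:2]+(1,))],-1)*D[...,None]
    return (p-t)@R
def snap(n,tag,crop=None,scale=1):
    C=cal(n); im,D=imaging.camera(n)
    np.savez(f'{tag}.npz',im=im,D=D,C=np.array(C,dtype=object))
    o=im[...,::-1]
    if crop: o=o[crop[1]:crop[3],crop[0]:crop[2]]
    if scale!=1: o=cv2.resize(o,None,fx=scale,fy=scale,interpolation=cv2.INTER_CUBIC)
    cv2.imwrite(f'pics/{tag}.png',o); return im,D,C
def load(tag):
    z=np.load(f'{tag}.npz',allow_pickle=True); return z['im'],z['D'],tuple(z['C'])
def st():
    s=status.sense(); R=Rn.from_rotvec(s['ee_rot']).as_matrix()
    return s,np.array(s['position']),R
def rel(p,phi=None):
    """shift in tool units to world p; optional tool x-axis azimuth phi with tool down; returns row"""
    s,P,R=st(); d=R.T@(np.array(p)-P)/0.025
    out=list(d)
    if phi is not None:
        best=None
        for k in (0,np.pi):
            a=phi+k; x=np.array([np.cos(a),np.sin(a),0]); z=np.array([0,0,-1.]); y=np.cross(z,x)
            w=Rn.from_matrix(R.T@np.stack([x,y,z],1)).as_rotvec()
            if best is None or np.linalg.norm(w)<np.linalg.norm(best): best=w
        out+=list(np.degrees(best)/8)
    print('row',np.round(out,2)); return out
E
python3 - <<'E'
from h import *
s,P,R=st(); print(s['time'],P,R.round(3))
for n in('top','side','wrist'):
    im,D,C=snap(n,n+'0'); print(n,C[0],(-C[4].T@C[5]).round(3),C[3])
E
```

```text
total 12
drwxr-xr-x  3 agent agent 4096 Dec  6 14:08 .
drwxr-xr-x 23 root  root  4096 Dec  6 14:08 ..
drwxr-xr-x  2 agent agent 4096 Dec  6 14:08 pics
0.0 [0.19397668 0.48752267 0.23044244] [[ 0.37   0.929 -0.001]
 [ 0.929 -0.37  -0.001]
 [-0.002 -0.    -1.   ]]
top 387.1693767448317 [ 0.365 -0.008  1.123] -0.02844364520988951
side 374.13675648434355 [-0.244 -0.726  0.857] -0.03314438126912235
wrist 266.6870681665403 [0.12  0.517 0.373] -0.03516132336615313
```

View pics/top0.png

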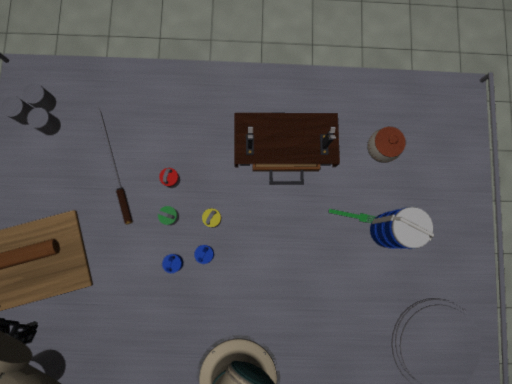

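View pics/side0.png

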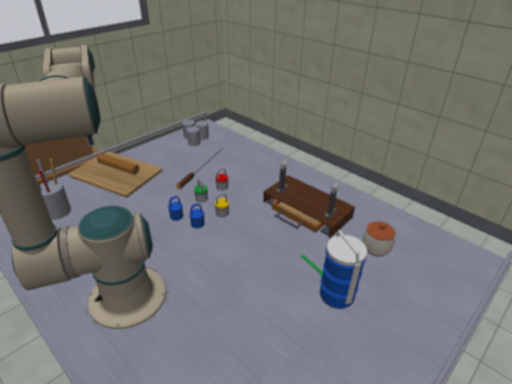

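View pics/wrist0.png

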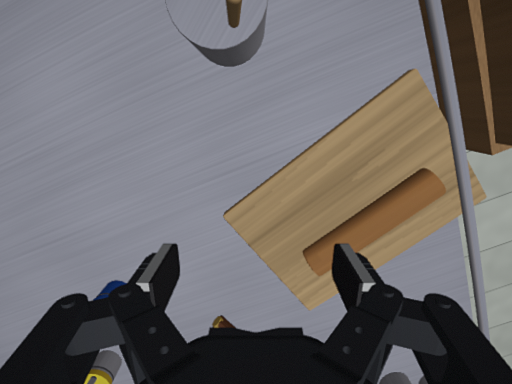

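The top view shows three listed dabbas: red (169,177), green (167,215) and yellow (211,218). Two blue ones at (172,263) and (204,254) are decoys. The skewer handle is at (124,205) with its point near (101,111); the rolling pin at (30,254) is a lookalike. The rack is at (287,140), with the tray pull at about (286,182).

```bash
python3 - <<'E'
from h import *
im,D,C=load('top0')
X=pts(C,D)
hsv=cv2.cvtColor(im,cv2.COLOR_RGB2HSV)
for n,lo,hi,box in(('red',0,8,(150,160,190,195)),('green',50,75,(150,200,185,230)),('yellow',22,34,(195,205,230,235))):
    m=(hsv[...,0]>=lo)&(hsv[...,0]<=hi)&(hsv[...,1]>150)&(hsv[...,2]>60)
    b=np.zeros_like(m); b[box[1]:box[3],box[0]:box[2]]=1; m&=b
    P=X[m]; print(n,m.sum(),np.percentile(P[:,2],[5,50,95]).round(3))
    l=P[(P[:,2]<.062)]; h=P[P[:,2]>.066]
    print(' lid',((l.max(0)+l.min(0))/2).round(4),np.ptp(l,0).round(3),len(l),'loop',h.mean(0).round(4) if len(h) else 0,len(h))
    # lid top circle cast on z=.05
    c,_=cv2.findContours(m.astype(np.uint8),0,2); c=max(c,key=cv2.contourArea); (u,v),r=cv2.minEnclosingCircle(c); print(' circ',u,v,r,onz(C,u,v,.05).round(4))
    if len(h)>4:
        q=h[:,:2]-h[:,:2].mean(0); w,V=np.linalg.eigh(q.T@q); print(' loop plane dir deg',np.degrees(np.arctan2(V[1,1],V[0,1])),np.sqrt(w/len(h)))
o=im[...,::-1]
cv2.imwrite('pics/c1.png',cv2.resize(o[100:240,90:230],None,fx=4,fy=4,interpolation=cv2.INTER_CUBIC))
cv2.imwrite('pics/c2.png',cv2.resize(o[100:195,225:350],None,fx=5,fy=5,interpolation=cv2.INTER_CUBIC))
E
```

```text
red 185 [0.047 0.051 0.054]
 lid [0.5496 0.2125 0.0477] [0.049 0.049 0.014] 185 loop 0 0
 circ 168.4600067138672 176.4600067138672 9.244722366333008 [0.5499 0.2121 0.05  ]
green 23 [0.047 0.051 0.054]
 lid [0.4446 0.2211 0.0502] [0.039 0.021 0.008] 23 loop 0 0
 circ 164.5 209.0 2.5000998973846436 [0.4583 0.2178 0.05  ]
yellow 180 [0.047 0.05  0.053]
 lid [0.4388 0.0875 0.0504] [0.047 0.048 0.013] 179 loop [ 0.3648 -0.0079  1.1228] 1
 circ 211.23394775390625 217.4174346923828 9.017387390136719 [0.4389 0.088  0.05  ]
```

View pics/c1.png

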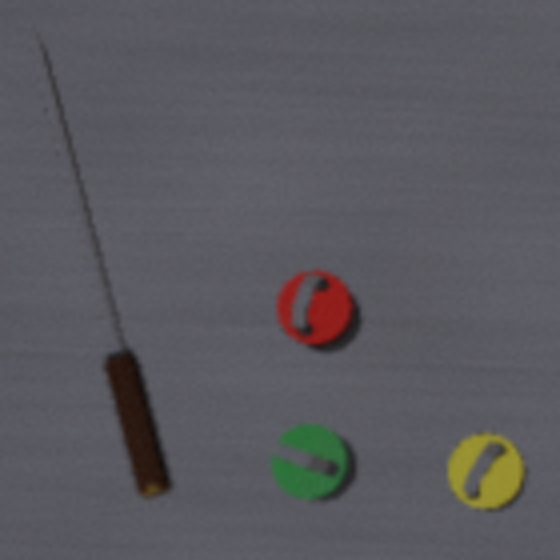

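View pics/c2.png

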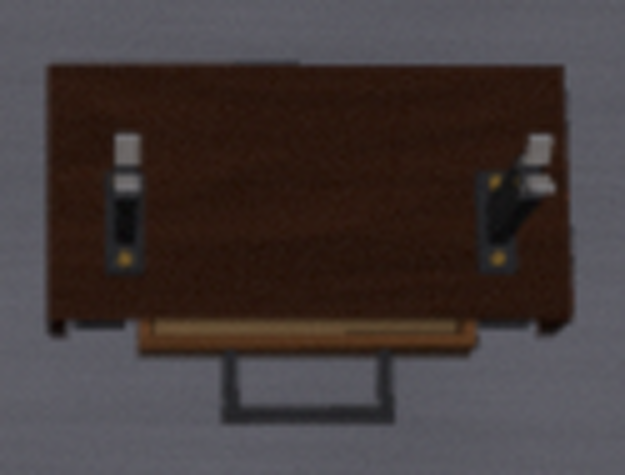

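```bash
python3 - <<'E'
from h import *
im,D,C=load('top0')
X=pts(C,D)
hsv=cv2.cvtColor(im,cv2.COLOR_RGB2HSV)
print('table z',np.median(X[60:100,150:220,2]))
for n,c in(('red',(.5497,.2123)),('green',None),('yellow',(.4389,.0878))):
    if c is None:
        c=onz(C,167.5,215.3,.05)[:2]
    r=np.hypot(X[...,0]-c[0],X[...,1]-c[1]); 
    m=(r<.04)&(X[...,2]>.045)
    P=X[m]; print(n,c,'bbox mid',((P.max(0)+P.min(0))/2).round(4),np.ptp(P,axis=0).round(3),len(P), np.sort(P[:,2])[-8:].round(3))
    h=(r<.04)&(X[...,2]>.062)
    g=(r<.027)&(hsv[...,1]<90)
    for k in(h,g):
        H=X[k]
        if len(H)<4: continue
        q=H[:,:2]-H[:,:2].mean(0); w,V=np.linalg.eigh(q.T@q); print('  n',len(H),H.mean(0).round(4),'loop width dir deg',np.degrees(np.arctan2(V[1,1],V[0,1])).round(1),np.sqrt(w/len(H)).round(4))
# rack
m=(X[...,2]>.047)&(X[...,2]<.057); m[:105]=0;m[175:]=0;m[:,:228]=0;m[:,345:]=0
P=X[m][:,:2].astype(np.float32); rr=cv2.minAreaRect(P); print('deck',rr)
m=(X[...,2]>.12)&(X[...,2]<.2); m[:100]=0;m[175:]=0;m[:,:228]=0;m[:,345:]=0
for a,b in((228,290),(290,345)):
    P=X[:,a:b][m[:,a:b]]; print('clip',len(P),P.mean(0).round(4),P.min(0).round(4),P.max(0).round(4))
    print(np.array([*zip(*np.nonzero(m[:,a:b]))])[:,:].min(0)+[0,a])
for u,v in((269,182),(286,182.5),(303,182),(269,170),(303,170)): print(u,v,onz(C,u,v,.021).round(4),dep(C,u,v,D).round(4))
# skewer
m=(X[...,2]<.035)&(hsv[...,2]<75)
for u,v in((120,189),(126,222)): print('handle ends',onz(C,u,v,.02).round(4))
print('tip',onz(C,100.3,109.5,.01).round(4),'guard',onz(C,120.5,188,.015).round(4))
E
```

```text
table z 0.00039286541422874457
red (0.5497, 0.2123) bbox mid [0.5498 0.2138 0.0689] [0.049 0.051 0.046] 274 [0.09  0.09  0.09  0.091 0.091 0.092 0.092 0.092]
  n 62 [0.5488 0.2129 0.0834] loop width dir deg 164.0 [0.0031 0.0115]
  n 125 [0.5423 0.2052 0.0422] loop width dir deg 151.1 [0.0102 0.0138]
green [0.44116746 0.20861107] bbox mid [0.442  0.21   0.0685] [0.05  0.05  0.047] 288 [0.09  0.09  0.09  0.09  0.09  0.09  0.091 0.092]
  n 58 [0.441  0.2083 0.0837] loop width dir deg 71.8 [0.0029 0.0113]
  n 144 [0.4378 0.1993 0.0422] loop width dir deg 79.1 [0.0114 0.0125]
yellow (0.4389, 0.0878) bbox mid [0.44   0.0889 0.0681] [0.05  0.051 0.045] 274 [0.089 0.089 0.089 0.089 0.09  0.09  0.091 0.091]
  n 57 [0.4384 0.0887 0.0832] loop width dir deg 151.4 [0.0031 0.0115]
  n 86 [0.4342 0.0826 0.0525] loop width dir deg 149.0 [0.0104 0.0132]
deck ((0.6731461882591248, -0.11665630340576172), (0.14991004765033722, 0.3000226318836212), 2.0286495685577393)
clip 78 [ 0.6479 -0.0115  0.1566] [ 0.6349 -0.0174  0.1251] [ 0.6629 -0.0059  0.1745]
[127 248]
clip 101 [ 0.656  -0.2215  0.1518] [ 0.6432 -0.2297  0.1211] [ 0.6718 -0.2161  0.1757]
[127 327]
269 182 [ 0.5481 -0.0712  0.021 ] [ 0.5469 -0.0708  0.028 ]
286 182.5 [ 0.5482 -0.1204  0.021 ] [ 0.5478 -0.1202  0.0235]
303 182 [ 0.5513 -0.1698  0.021 ] [ 0.5506 -0.1692  0.025 ]
269 170 [ 0.5833 -0.0704  0.021 ] [ 0.5837 -0.0705  0.019 ]
303 170 [ 0.5867 -0.1694  0.021 ] [ 0.5876 -0.17    0.0167]
handle ends [0.5143 0.354  0.02  ]
handle ends [0.4208 0.3304 0.02  ]
tip [0.7513 0.4331 0.01  ] guard [0.5179 0.3544 0.015 ]
```

Measured heights agree with the given sizes: deck 150 x 300 at z 0.052, loop tops at 0.09. First move is the tray: it's already out about 12 mm.

```bash
cat >> h.py <<'E'
YAW=np.radians(2.03)
XA=np.array([np.cos(YAW),np.sin(YAW),0]);YA=np.array([-np.sin(YAW),np.cos(YAW),0])
DECK=np.array([.6731,-.1167,0]); SEAT=DECK-.02*XA
def loc(x,y,z): return SEAT+x*XA+y*YA+np.array([0,0,z])
E
python3 - <<'E'
from h import *
print(loc(-.093-.012,0,0))
p=loc(-.105,0,.15); print(p); rel(p,YAW)
E
```

```text
[ 0.54817845 -0.12112785  0.        ]
[ 0.54817845 -0.12112785  0.15      ]
row [-1.738e+01  2.217e+01  3.240e+00  0.000e+00  1.000e-02  8.280e+00]
```

```bash
python3 -m pendant '-17.38 22.17 3.24 0 0 8.28 40;-17.38 22.17 3.24 0 0 8.28 40;-17.38 22.17 3.24 0 0 8.28 40;-17.38 22.17 3.24 0 0 8.28 40;-17.38 22.17 3.24 0 0 8.28 40;-17.38 22.17 3.24 0 0 8.28 40;-17.38 22.17 3.24 0 0 8.28 40;-17.38 22.17 3.24 0 0 8.28 40;-17.38 22.17 3.24 0 0 8.28 32;-17.38 22.17 3.24 0 0 8.28 32;-17.38 22.17 3.24 0 0 8.28 32;-17.38 22.17 3.24 0 0 8.28 32;-17.38 22.17 3.24 0 0 8.28 32;-17.38 22.17 3.24 0 0 8.28 32;-17.38 22.17 3.24 0 0 8.28 32;-17.38 22.17 3.24 0 0 8.28 32;-17.38 22.17 3.24 0 0 8.28 32;-17.38 22.17 3.24 0 0 8.28 32'; python3 - <<'E'
from h import *
rel(loc(-.105,0,.15),YAW); im,D,C=snap('wrist','w1'); print(st()[0]['width'],st()[0]['position'])
E
```

```text
time: 1.95
position: [0.548, -0.1197, 0.1507]
ee_rot: [3.14, 0.059, 0.0]
wrist_force: [-0.4, 0.1, 0.2]
width: 0.032
row [ 0.    0.06  0.03  0.01 -0.    0.02]
0.032028507056907476 [ 0.54810511 -0.11979161  0.15079203]
```

View pics/w1.png

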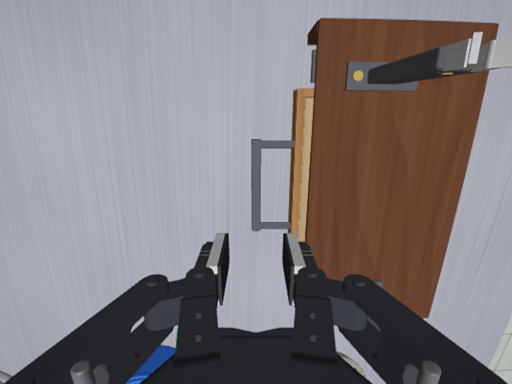

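```bash
python3 -m pendant '0 0.06 1.9 0 0 0 32;0 0.06 3.8 0 0 0 32;0 0.06 5 0 0 0 32;0 0.06 5.8 0 0 0 32;0 0.06 5.8 0 0 0 32;0 0.06 5.8 0 0 0 32;0 0.06 5.8 0 0 0 0;0 0.06 5.8 0 0 0 0;0 0.06 5.8 0 0 0 0;0 0.06 5.8 0 0 0 0;0 0.06 5.8 0 0 0 0;0 0.06 5.8 0 0 0 0' 60
```

```text
time: 3.2
position: [0.5494, -0.1215, 0.008]
ee_rot: [3.139, 0.059, 0.005]
wrist_force: [-2.1, 1.5, 6.7]
width: 0.008
```

```bash
python3 -m pendant '-0.3 0 0 0 0 0 0;-0.7 0 0 0 0 0 0;-1.1 0 0 0 0 0 0;-1.5 0 0 0 0 0 0;-1.9 0 0 0 0 0 0;-2.3 0 0 0 0 0 0;-2.7 0 0 0 0 0 0;-3.1 0 0 0 0 0 0;-3.4 0 0 0 0 0 0;-3.64 0 0 0 0 0 0;-3.64 0 0 0 0 0 0;-3.64 0 0 0 0 0 0'; python3 - <<'E'
from h import *
s,P,R=st(); print(((P-SEAT)@XA),((P-SEAT)@YA))
snap('top','t1')
E
```

```text
time: 4.4
position: [0.458, -0.125, 0.008]
ee_rot: [3.139, 0.059, 0.003]
wrist_force: [-2.2, 2.1, 6.4]
width: 0.0077
-0.1953077674564334 -0.0006590987429929316
```

View pics/t1.png

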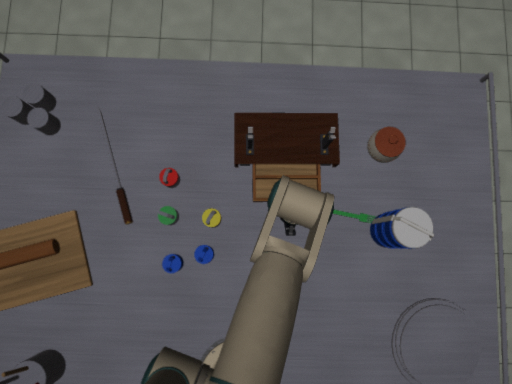

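The tray is out (0.102 m). Release, rise, and go to yellow.

```bash
python3 -m pendant '0 0 0 0 0 0 32;0 0 0 0 0 0 32;0 0 0 0 0 0 32;0 0 -1.5 0 0 0 32;0 0 -3.5 0 0 0 32;0 0 -5 0 0 0 40;0 0 -6 0 0 0 80;0 0 -6 0 0 0 80;0 0 -6 0 0 0 80'; python3 - <<'E'
from h import *
rel([.4388,.0885,.15],np.radians(-28.6))
E
```

```text
time: 5.35
position: [0.4577, -0.1248, 0.1578]
ee_rot: [3.139, 0.059, 0.004]
wrist_force: [0.9, 0.2, -0.2]
width: 0.0796
row [-0.43 -8.56  0.3   0.01 -0.02  3.85]
```

```bash
python3 -m pendant '-0.43 -8.56 0.3 0 0 3.85 80;-0.43 -8.56 0.3 0 0 3.85 80;-0.43 -8.56 0.3 0 0 3.85 80;-0.43 -8.56 0.3 0 0 3.85 80;-0.43 -8.56 0.3 0 0 3.85 80;-0.43 -8.56 0.3 0 0 3.85 80;-0.43 -8.56 0.3 0 0 3.85 80'; python3 - <<'E'
from h import *
snap('top','t2');im,D,C=snap('wrist','w2')
im,D,C=load('t2');X=pts(C,D)
# tray edges, at z~.031 and floor .009
q=(X-SEAT); lx=q@XA; ly=q@YA
m=(lx<-.06)&(lx>-.2)&(abs(ly)<.11)&(X[...,2]>.025)&(X[...,2]<.04)
P=np.stack([lx[m],ly[m]],1).astype(np.float32); print('walls',P.min(0),P.max(0),cv2.minAreaRect(P))
m=(lx<-.06)&(lx>-.2)&(abs(ly)<.11)&(X[...,2]>.004)&(X[...,2]<.014)&(abs(ly)<.085)
print('floor lx',np.percentile(lx[m],[1,50,99]), m.sum())
rel([.4388,.0885,.026],np.radians(-28.6))
E
```

```text
time: 6.05
position: [0.438, 0.089, 0.1482]
ee_rot: [3.042, -0.773, -0.0]
wrist_force: [-0.1, 0.8, -0.3]
width: 0.0799
walls [-0.19970658 -0.09803873] [-0.06070317  0.09670051] ((-0.1303366720676422, -0.000697501003742218), (0.13887445628643036, 0.19491194188594818), 0.12637992203235626)
floor lx [-0.16865485 -0.11098931 -0.06051971] 1483
row [-0.02 -0.04  4.92  0.01 -0.01 -0.01]
```

View pics/w2.png

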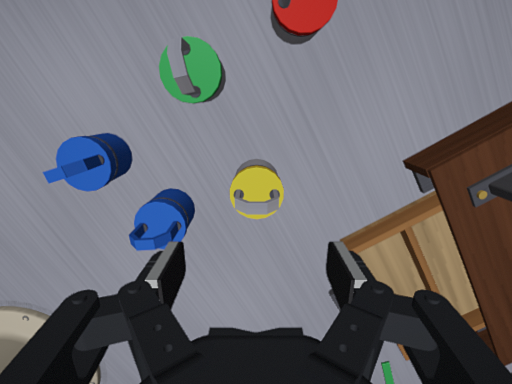

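View pics/t2.png

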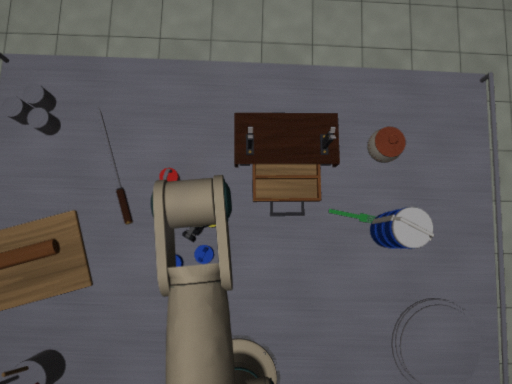

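```bash
python3 - <<'E'
from h import *
im,D,C=load('t2');X=pts(C,D)
q=(X-SEAT); lx=q@XA; ly=q@YA
for a in np.arange(-.2,-.05,.006):
    m=(lx>=a)&(lx<a+.006)&(ly>-.03)&(ly<.03); z=X[...,2][m]; g=im[m].mean(0) if m.sum() else 0
    print(round(a+.003,3),m.sum(),np.median(z).round(4) if len(z) else '',np.round(g))
for a in np.arange(-.115,.116,.01):
    m=(ly>=a)&(ly<a+.01)&(lx>-.135)&(lx<-.105); print(round(a+.005,3),np.median(X[...,2][m]).round(4),end='; ')
E
python3 -m pendant '0 0 1.5 0 0 0 80;0 0 3 0 0 0 80;0 0 4.2 0 0 0 80;0 0 4.9 0 0 0 80;0 0 4.9 0 0 0 80;0 0 4.9 0 0 0 40;0 0 4.9 0 0 0 40;0 0 4.9 0 0 0 40;0 0 4.9 0 0 0 40;0 0 4.9 0 0 0 40;0 0 4.9 0 0 0 40' 30
```

```text
-0.197 42 0.0248 [45. 44. 48.]
-0.191 41 0.0042 [50. 50. 54.]
-0.185 42 0.0002 [89. 89. 97.]
-0.179 42 0.0001 [92. 91. 99.]
-0.173 42 -0.0001 [ 92.  92. 100.]
-0.167 42 0.0006 [ 92.  92. 100.]
-0.161 43 0.0001 [89. 88. 96.]
-0.155 61 0.0295 [71. 48. 34.]
-0.149 27 0.0297 [92. 66. 41.]
-0.143 42 0.0099 [97. 76. 51.]
-0.137 39 0.0089 [103.  80.  54.]
-0.131 47 0.0085 [104.  82.  56.]
-0.125 48 0.009 [98. 77. 52.]
-0.119 41 0.0094 [101.  80.  54.]
-0.113 45 0.0085 [105.  83.  56.]
-0.107 41 0.0098 [100.  78.  53.]
-0.101 42 0.0086 [99. 78. 53.]
-0.095 45 0.0095 [92. 71. 47.]
-0.089 57 0.0296 [81. 53. 31.]
-0.083 20 0.0312 [88. 59. 36.]
-0.077 40 0.0092 [99. 77. 52.]
-0.071 38 0.0092 [99. 78. 53.]
-0.065 41 0.0087 [96. 75. 51.]
-0.059 40 0.0093 [101.  80.  54.]
-0.053 82 0.0481 [79. 58. 38.]
-0.047 61 0.05 [55. 36. 24.]
-0.11 -0.0003; -0.1 0.0306; -0.09 0.0195; -0.08 0.0085; -0.07 0.0085; -0.06 0.0093; -0.05 0.0089; -0.04 0.0092; -0.03 0.0089; -0.02 0.009; -0.01 0.0091; -0.0 0.0093; 0.01 0.0089; 0.02 0.0098; 0.03 0.0083; 0.04 0.0096; 0.05 0.009; 0.06 0.0095; 0.07 0.0091; 0.08 0.0096; 0.09 0.0295; 0.1 0.0006; 0.11 -0.0002; 0.12 -0.0006; time: 7.25
position: [0.44, 0.0873, 0.0281]
ee_rot: [3.042, -0.778, 0.007]
wrist_force: [-0.6, -1.7, 6.8]
width: 0.0486
```

```bash
python3 -m pendant '0 0 -1 0 0 0 40;0 0 -2.5 0 0 0 40;0 0 -4 0 0 0 40;0 0 -5 0 0 0 40;0 0 -5 0 0 0 40'; python3 - <<'E'
from h import *
print(st()[0]['width'])
rel(loc(-.120,-.061,.15),YAW)
E
```

```text
time: 7.75
position: [0.4414, 0.0879, 0.1576]
ee_rot: [-3.042, 0.777, -0.019]
wrist_force: [0.1, -0.3, -0.7]
width: 0.0488
0.048797059877366794
row [ 8.48  7.7   0.37 -0.01 -0.09 -3.84]
```

```bash
python3 -m pendant '1.4 1.3 0 0 0 -0.7 40;2.8 2.6 0 0 -0.05 -1.4 40;4.2 3.9 0 0 -0.09 -2 40;5.6 5.2 0 0 -0.09 -2.7 40;7 6.4 0 0 -0.09 -3.4 40;8.1 7.4 0 0 -0.09 -3.84 40;8.48 7.7 0 0 -0.09 -3.84 40;8.48 7.7 0 0 -0.09 -3.84 40;8.48 7.7 0 0 -0.09 -3.84 40'; python3 - <<'E'
from h import *
snap('wrist','w3')
rel(loc(-.120,-.061,.038),YAW)
E
```

```text
time: 8.65
position: [0.5347, -0.1815, 0.1584]
ee_rot: [-3.139, -0.056, 0.002]
wrist_force: [-0.9, 0.7, 0.2]
width: 0.0486
row [ 0.02  0.07  4.83 -0.02  0.    0.01]
```

View pics/w3.png

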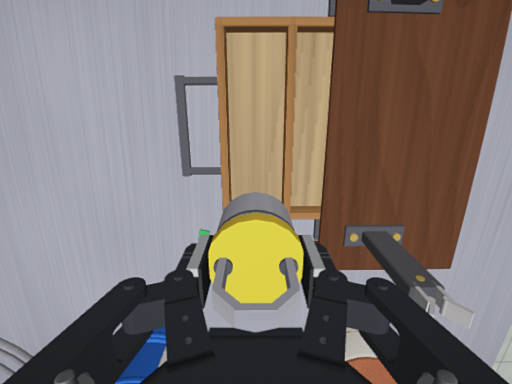

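```bash
python3 -m pendant '0.02 0.07 1 0 0 0 40;0.02 0.07 2 0 0 0 40;0.02 0.07 3 0 0 0 40;0.02 0.07 4 0 0 0 40;0.02 0.07 4.5 0 0 0 40;0.02 0.07 4.8 0 0 0 40;0.02 0.07 4.8 0 0 0 40;0.02 0.07 4.8 0 0 0 40'; python3 - <<'E'
from h import *
rel(loc(-.120,-.061,.038),YAW)
E
```

```text
time: 9.5
position: [0.5359, -0.1827, 0.04]
ee_rot: [-3.14, -0.058, -0.002]
wrist_force: [0.5, -0.6, -1.4]
width: 0.0491
row [-0.02 -0.    0.08 -0.01 -0.01  0.01]
```

Release at about 2 mm above the floor; lower slightly while opening.

```bash
python3 -m pendant '0 0 0.08 0 0 0 40;0 0 0.08 0 0 0 40;0 0 0.08 0 0 0 62;0 0 0.08 0 0 0 66;0 0 0.08 0 0 0 66;0 0 -1 0 0 0 66;0 0 -2.5 0 0 0 66;0 0 -4.5 0 0 0 80;0 0 -4.5 0 0 0 80'; python3 - <<'E'
from h import *
rel([.4415,.209,.15],np.radians(71.8))
snap('wrist','w4')
E
```

```text
time: 10.4
position: [0.539, -0.1841, 0.161]
ee_rot: [3.137, 0.058, 0.022]
wrist_force: [1.4, 0.0, 1.0]
width: 0.0802
row [ -3.32 -15.86   0.33   0.09  -0.07  -8.71]
```

View pics/w4.png

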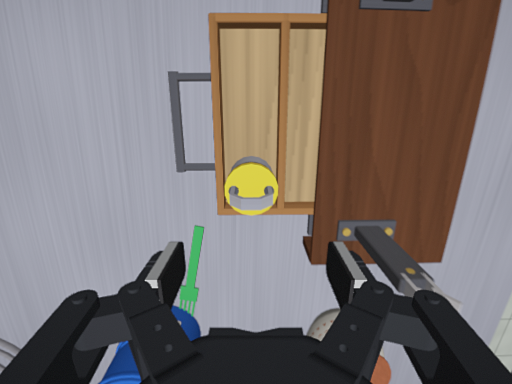

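```bash
python3 -m pendant '-3.32 -15.86 0.33 0.09 -0.07 -8.71 80;-3.32 -15.86 0.33 0.09 -0.07 -8.71 80;-3.32 -15.86 0.33 0.09 -0.07 -8.71 80;-3.32 -15.86 0.33 0.09 -0.07 -8.71 80;-3.32 -15.86 0.33 0.09 -0.07 -8.71 80;-3.32 -15.86 0.33 0.09 -0.07 -8.71 80;-3.32 -15.86 0.33 0.09 -0.07 -8.71 80;-3.32 -15.86 0.33 0.09 -0.07 -8.71 80;-3.32 -15.86 0.33 0.09 -0.07 -8.71 80;-3.32 -15.86 0.33 0.09 -0.07 -8.71 80;-3.32 -15.86 0.33 0.09 -0.07 -8.71 80;-3.32 -15.86 0.33 0.09 -0.07 -8.71 80;-3.32 -15.86 0.33 0.09 -0.07 -8.71 80'; python3 - <<'E'
from h import *
rel([.4415,.209,.026],np.radians(71.8))
snap('wrist','w5');snap('top','t5')
E
```

```text
time: 11.75
position: [0.4407, 0.2084, 0.1472]
ee_rot: [-2.543, -1.836, 0.005]
wrist_force: [-0.8, 0.0, 0.1]
width: 0.08
row [ 0.03  0.05  4.85 -0.04  0.   -0.02]
```

View pics/w5.png

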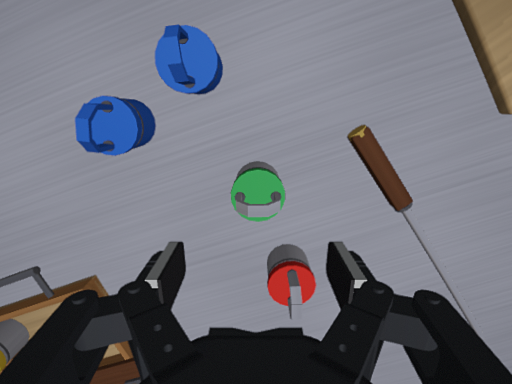

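View pics/t5.png

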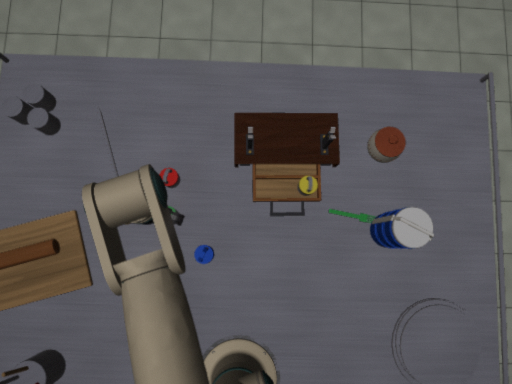

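Green is aligned, with its loop across the image at (258,205). Yellow stands in the channel.

```bash
python3 -m pendant '0.03 0.05 1.5 0 0 0 80;0.03 0.05 3 0 0 0 80;0.03 0.05 4.2 0 0 0 80;0.03 0.05 4.85 0 0 0 80;0.03 0.05 4.85 0 0 0 80;0.03 0.05 4.85 0 0 0 40;0.03 0.05 4.85 0 0 0 40;0.03 0.05 4.85 0 0 0 40;0.03 0.05 4.85 0 0 0 40;0.03 0.05 4.85 0 0 0 40;0.03 0.05 4.85 0 0 0 40;0.03 0.05 3.8 0 0 0 40;0.03 0.05 2 0 0 0 40;0.03 0.05 0 0 0 0 40;0.03 0.05 -0.5 0 0 0 40;0.03 0.05 -0.5 0 0 0 40' 30; python3 - <<'E'
from h import *
rel(loc(-.120,-.001,.16),YAW)
E
```

```text
time: 13.45
position: [0.4433, 0.2095, 0.1626]
ee_rot: [-2.544, -1.838, -0.004]
wrist_force: [0.7, 0.3, -1.9]
width: 0.0487
row [-11.48   7.59   0.05  -0.02  -0.02   8.71]
```

```bash
python3 -m pendant '-1.5 1 0 0 0 1 40;-3 2 0 0 0 2 40;-4.5 3 0 0 0 3 40;-6 4 0 0 0 4 40;-7.5 5 0 0 0 5 40;-9 6 0 0 0 6 40;-10.5 7 0 0 0 7 40;-11.2 7.4 0 0 0 8 40;-11.48 7.59 0 0 0 8.71 40;-11.48 7.59 0 0 0 8.71 40;-11.48 7.59 0 0 0 8.71 40'; python3 - <<'E'
from h import *
rel(loc(-.120,-.001,.038),YAW)
E
```

```text
time: 14.55
position: [0.5325, -0.1221, 0.1593]
ee_rot: [-3.136, -0.059, 0.005]
wrist_force: [-0.4, -0.2, -0.5]
width: 0.0489
row [ 0.04  0.05  4.85 -0.04  0.02  0.02]
```

```bash
python3 -m pendant '0.04 0.05 1 0 0 0 40;0.04 0.05 2 0 0 0 40;0.04 0.05 3 0 0 0 40;0.04 0.05 4 0 0 0 40;0.04 0.05 4.5 0 0 0 40;0.04 0.05 4.85 0 0 0 40;0.04 0.05 4.88 0 0 0 40;0.04 0.05 4.9 0 0 0 40;0.04 0.05 4.9 0 0 0 40;0.04 0.05 4.9 0 0 0 62;0.04 0.05 4.9 0 0 0 66;0.04 0.05 4.9 0 0 0 66;0.04 0.05 4 0 0 0 66;0.04 0.05 2.5 0 0 0 66;0.04 0.05 0 0 0 0 80;0.04 0.05 0 0 0 0 80'; python3 - <<'E'
from h import *
rel([.5495,.2132,.15],np.radians(-16))
snap('wrist','w6')
E
```

```text
time: 16.15
position: [0.5356, -0.1241, 0.1655]
ee_rot: [-3.139, -0.06, -0.009]
wrist_force: [0.6, -0.3, 1.4]
width: 0.0799
row [  1.06 -13.46   0.65  -0.02  -0.04   2.27]
```

View pics/w6.png

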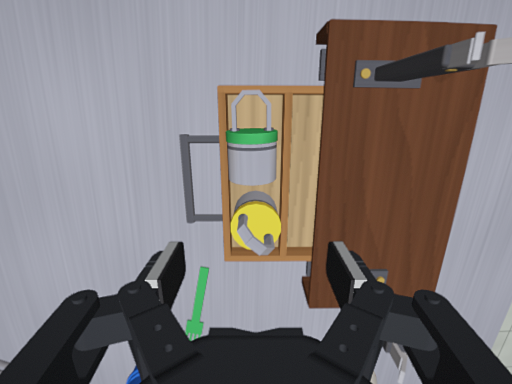

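Green has toppled (252,150), with its loop towards +y, and yellow was twisted at (255,232). I'll measure after moving clear.

```bash
python3 -m pendant '0 -3 -1 0 0 0 80;0 -6 -1 0 0 0 80;0 -8 -1 0 0 0 80;0 -8 -1 0 0 0 80;0 -8 -1 0 0 0 80'; python3 - <<'E'
from h import *
im,D,C=snap('top','t7',(230,100,350,210),5)
X=pts(C,D); q=X-SEAT; lx=q@XA; ly=q@YA
m=(lx<-.085)&(lx>-.155)&(abs(ly)<.12)&(X[...,2]>.04)
P=np.stack([lx[m],ly[m],X[...,2][m]],1); 
for a in np.arange(-.11,.11,.01):
    k=(P[:,1]>=a)&(P[:,1]<a+.01)
    if k.sum(): print(round(a+.005,3),k.sum(),P[k].min(0).round(3),P[k].max(0).round(3))
E
```

```text
time: 16.7
position: [0.5269, 0.0805, 0.1893]
ee_rot: [-3.137, -0.069, -0.006]
wrist_force: [-0.3, -0.9, 0.2]
width: 0.0797
-0.065 14 [-0.13  -0.065  0.056] [-0.104 -0.06   0.063]
-0.055 46 [-0.141 -0.06   0.055] [-0.095 -0.05   0.089]
-0.045 59 [-0.143 -0.05   0.055] [-0.092 -0.04   0.1  ]
-0.035 71 [-0.143 -0.04   0.044] [-0.093 -0.03   0.102]
-0.025 68 [-0.141 -0.03   0.04 ] [-0.096 -0.02   0.093]
-0.015 21 [-0.131 -0.02   0.04 ] [-0.104 -0.015  0.065]
0.005 24 [-0.144  0.005  0.042] [-0.099  0.01   0.06 ]
0.015 62 [-0.144  0.01   0.041] [-0.099  0.019  0.062]
0.025 59 [-0.144  0.02   0.04 ] [-0.099  0.03   0.063]
0.035 60 [-0.144  0.03   0.043] [-0.098  0.039  0.062]
0.045 68 [-0.147  0.04   0.043] [-0.099  0.05   0.065]
0.055 41 [-0.147  0.05   0.04 ] [-0.099  0.06   0.063]
0.065 6 [-0.138  0.062  0.041] [-0.104  0.069  0.044]
0.075 8 [-0.141  0.071  0.041] [-0.104  0.08   0.043]
0.085 9 [-0.138  0.082  0.041] [-0.107  0.088  0.043]
0.095 6 [-0.129  0.091  0.04 ] [-0.113  0.091  0.045]
```

View pics/t7.png

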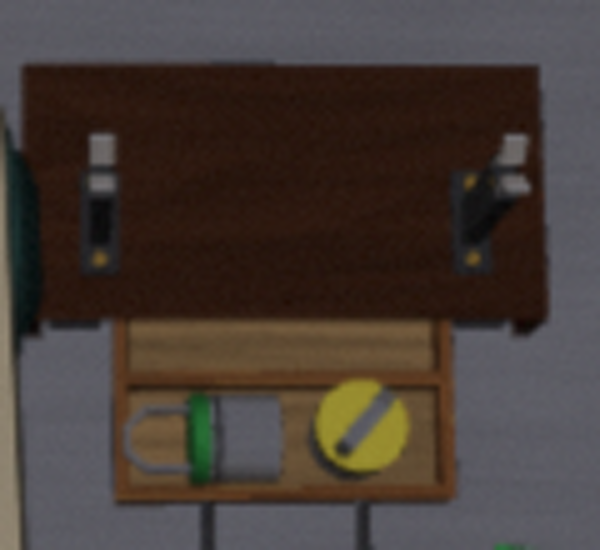

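```bash
python3 -m pendant '0 0 0 0 0 0 52;0 0 0 0 0 0 52;0 0 0 0 0 0 52;0 0 0 0 0 0 52'; python3 - <<'E'
from h import *
s,P,R=st(); im,D,C=snap('wrist','w8')
X=pts(C,D); T=(X-P)@R   # tool coords
print(s['width'],P)
m=(D>.01)&(D<.25)&(abs(T[...,1])<.02)&(T[...,2]>-.05)&(T[...,2]<.03)
Q=T[m]; 
for side in(-1,1):
    k=Q[Q[:,0]*side>0]; 
    if len(k): print(side,len(k),k.max(0).round(4),k.min(0).round(4), np.sort(k[:,2])[-5:].round(4), 'inner',np.percentile(abs(k[:,0]),[0,2,50]).round(4))
im7,D7,C7=load('w6'); 
print((-C[4].T@C[5]-P)@R)
E
```

```text
time: 17.15
position: [0.5272, 0.0775, 0.1889]
ee_rot: [-3.139, -0.064, -0.006]
wrist_force: [-0.2, -0.7, 0.1]
width: 0.052
0.05201046824756414 [0.52716659 0.07748668 0.18893721]
-1 1816 [-0.0257  0.0116 -0.0036] [-0.055  -0.0142 -0.05  ] [-0.0049 -0.0048 -0.0048 -0.0045 -0.0036] inner [0.0257 0.0258 0.0284]
1 1778 [ 0.0552  0.0114 -0.0038] [ 0.0254 -0.014  -0.05  ] [-0.0048 -0.0047 -0.0045 -0.0041 -0.0038] inner [0.0254 0.026  0.0285]
[ 1.08647945e-04 -7.97559780e-02 -1.42899679e-01]
```

View pics/w8.png

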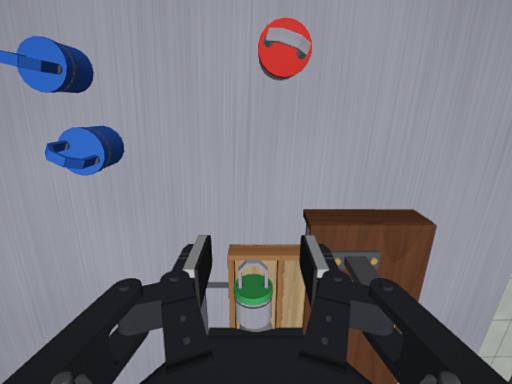

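```bash
python3 - <<'E'
from h import *
rel(loc(-.1215,.030,.12),YAW); rel(loc(-.1215,.030,.028),YAW)
E
```

```text
row [-0.15  6.78  2.75 -0.02 -0.03  0.04]
row [-0.17  6.79  6.43 -0.02 -0.03  0.04]
```

```bash
python3 -m pendant '-0.15 2 0 0 0 0 64;-0.15 4 0 0 0 0 64;-0.15 5.5 1 0 0 0 64;-0.15 6.5 2.2 0 0 0 64;-0.15 6.78 3.5 0 0 0 64;-0.17 6.79 4.8 0 0 0 64;-0.17 6.79 5.6 0 0 0 64;-0.17 6.79 6.2 0 0 0 64;-0.17 6.79 6.38 0 0 0 64;-0.17 6.79 6.4 0 0 0 64;-0.17 6.79 6.4 0 0 0 64'; python3 - <<'E'
from h import *
rel(loc(-.1215,.030,.028),YAW);print(st()[0]['wrist_force'])
E
```

```text
time: 18.3
position: [0.5313, -0.0919, 0.03]
ee_rot: [-3.139, -0.065, -0.009]
wrist_force: [-0.2, -0.1, 0.4]
width: 0.064
row [-0.03 -0.01  0.08 -0.01 -0.04  0.04]
[-0.21451287 -0.11717798  0.40768771]
```

```bash
python3 -m pendant '-0.03 0 0.13 0 0 0 64;-0.03 0 0.13 0 0 0 64;-0.03 0 0.13 0 0 0 40;-0.03 0 0.13 0 0 0 40;-0.03 0 0.13 0 0 0 40;-0.03 0 0.13 0 0 0 40;-0.03 0 0.13 0 0 0 40;-0.03 0 0.13 0 0 0 40;-0.03 0 0.13 0 0 0 40' 30;python3 -m pendant '0 0 -0.3 0 0 0 40;0 0 -0.7 0 0 0 40;0 0 -1 0 0 0 40;0 0 -1 0 0 0 40'; python3 - <<'E'
from h import *
snap('wrist','w9')
E
```

```text
time: 19.2
position: [0.5318, -0.0921, 0.0285]
ee_rot: [-3.14, -0.065, -0.014]
wrist_force: [1.1, 0.1, 7.5]
width: 0.0493
time: 19.6
position: [0.5324, -0.0924, 0.0552]
ee_rot: [-3.141, -0.065, -0.018]
wrist_force: [0.1, 0.2, -0.1]
width: 0.0489
```

View pics/w9.png

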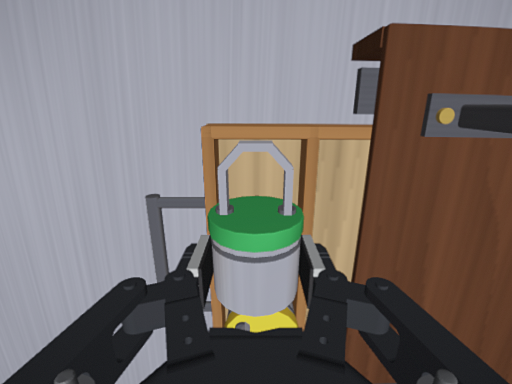

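```bash
python3 -m pendant '0 0 -2 0 0 0 40;0 0 -4 0 0 0 40;0 0 -4 0 0 0 40;0 0 -4 0 0 0 40'; python3 - <<'E'
from h import *
rel([.47,.06,.12],0); rel([.47,.06,.0205],0)
E
```

```text
time: 20.05
position: [0.5314, -0.0925, 0.1553]
ee_rot: [3.141, 0.065, 0.02]
wrist_force: [0.2, 0.0, -1.6]
width: 0.0487
row [-2.22 -6.2   1.38  0.   -0.09  0.3 ]
row [-2.27 -6.2   5.36  0.   -0.09  0.3 ]
```

```bash
python3 -m pendant '-0.7 -2 0 0 0 0 40;-1.4 -4 0 0 0 0.15 40;-2 -5.5 0.3 0 -0.09 0.3 40;-2.22 -6.2 1 0 -0.09 0.3 40;-2.22 -6.2 2 0 -0.09 0.3 40;-2.24 -6.2 3 0 -0.09 0.3 40;-2.26 -6.2 4 0 -0.09 0.3 40;-2.27 -6.2 4.7 0 -0.09 0.3 40;-2.27 -6.2 5.1 0 -0.09 0.3 40;-2.27 -6.2 5.3 0 -0.09 0.3 40;-2.27 -6.2 5.3 0 -0.09 0.3 40'; python3 - <<'E'
from h import *
snap('wrist','w10'); snap('side','s10',(150,130,320,260),4)
rel([.47,.06,.0205],0)
E
```

```text
time: 21.15
position: [0.4694, 0.06, 0.0211]
ee_rot: [3.141, -0.001, -0.003]
wrist_force: [0.1, 1.6, -0.7]
width: 0.0487
row [-0.02  0.    0.08  0.   -0.01 -0.  ]
```

View pics/s10.png

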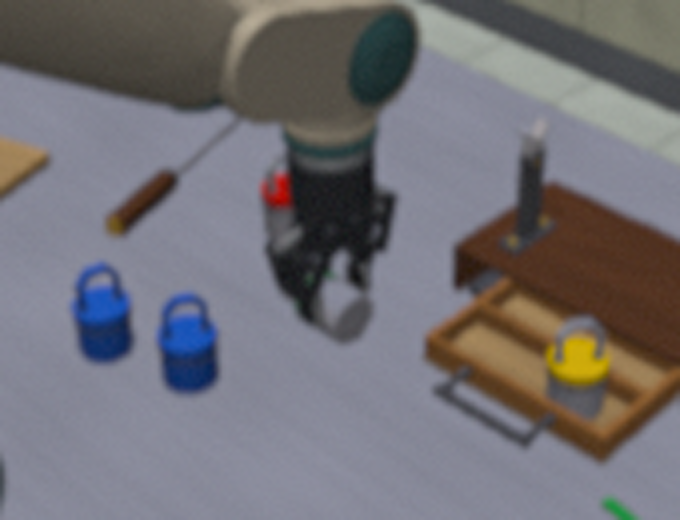

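View pics/w10.png

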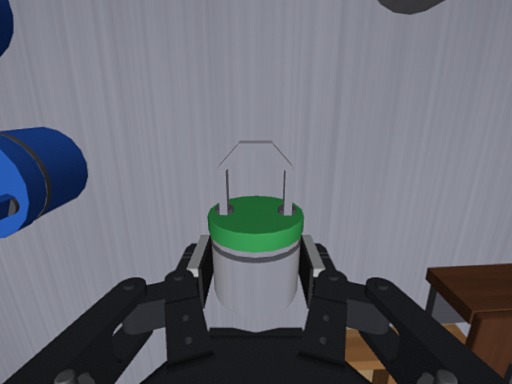

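```bash
python3 - <<'E'
from h import *
im,D,C=load('w10');X=pts(C,D);hsv=cv2.cvtColor(im,cv2.COLOR_RGB2HSV)
m=(hsv[...,0]>50)&(hsv[...,0]<80)&(hsv[...,1]>120)
P=X[m]; print(len(P))
b=None
rng=np.random.default_rng(0)
for _ in range(400):
    a=P[rng.choice(len(P),3,False)]; n=np.cross(a[1]-a[0],a[2]-a[0]); n/=np.linalg.norm(n)+1e-12
    k=abs((P-a[0])@n)<.0015
    if b is None or k.sum()>b[0]: b=(k.sum(),k)
Q=P[b[1]]; c=Q.mean(0); n=np.linalg.svd(Q-c)[2][2]; n*=np.sign(n[2]); print(b[0],c,n,np.degrees(np.arctan2(n[2],n[1])))
k=P[:,2].max(),P[:,2].min(); print(k)
m=(abs(X[...,0]-.47)<.022)&(X[...,1]>.0)&(X[...,1]<.16)&(X[...,2]>.004); print('min z',X[m].min(0),X[m].max(0))
E
```

```text
3963
3963 [0.46944578 0.08315137 0.04070856] [-8.88558907e-04 -9.99993093e-01  3.60897796e-03] 179.79322026387374
(np.float64(0.1640343655686542), np.float64(0.002513093829161747))
min z [0.44800053 0.03349947 0.00400962] [0.49199769 0.13979042 0.16403437]
```

```bash
python3 - <<'E'
from h import *
im,D,C=load('w10');X=pts(C,D)
for v in range(120,320,10): print(v,im[v,256],D[v,256].round(4),X[v,256].round(4), X[v,240].round(4))
E
```

```text
120 [137 140 151] 0.1576 [0.4699 0.132  0.0007] [ 0.4603  0.1319 -0.    ]
130 [137 139 150] 0.16 [4.699e-01 1.261e-01 1.000e-04] [0.4603 0.1261 0.0006]
140 [123 124 131] 0.1618 [4.699e-01 1.201e-01 2.000e-04] [0.4602 0.1203 0.001 ]
150 [138 140 152] 0.1301 [0.4698 0.1193 0.0338] [0.4621 0.1194 0.0343]
160 [138 140 151] 0.1652 [0.4699 0.1079 0.0007] [0.4599 0.1078 0.    ]
170 [139 140 152] 0.1673 [0.4698 0.1016 0.0005] [4.598e-01 1.015e-01 1.000e-04]
180 [139 141 152] 0.1683 [0.4698 0.0953 0.0015] [4.597e-01 9.500e-02 2.000e-04]
190 [139 141 153] 0.1724 [ 4.698e-01  8.810e-02 -4.000e-04] [0.4596 0.0885 0.0008]
200 [30 95 48] 0.1613 [0.4698 0.0857 0.012 ] [0.4601 0.0853 0.011 ]
210 [33 97 50] 0.1475 [0.4698 0.0851 0.0268] [0.461  0.0851 0.0268]
220 [32 97 49] 0.1353 [0.4698 0.0847 0.0397] [0.4617 0.085  0.0403]
230 [32 97 49] 0.1243 [0.4698 0.0848 0.0512] [0.4623 0.0843 0.0503]
240 [ 56 154  83] 0.1227 [0.4698 0.0811 0.0541] [0.4624 0.0807 0.0533]
250 [ 52 153  81] 0.1244 [0.4698 0.0758 0.054 ] [0.4623 0.0752 0.053 ]
260 [71 73 81] 0.1272 [0.4698 0.0698 0.0531] [0.4621 0.0694 0.0524]
270 [140 142 153] 0.1299 [0.4698 0.0637 0.0523] [0.4618 0.0623 0.0502]
280 [140 142 152] 0.1302 [0.4698 0.0589 0.0536] [0.4618 0.0575 0.0517]
290 [139 142 152] 0.1331 [0.4698 0.0523 0.0527] [0.4617 0.0516 0.0519]
300 [139 141 152] 0.1345 [0.4698 0.0464 0.0531] [0.4615 0.0443 0.0505]
310 [139 141 152] 0.1377 [0.4698 0.0392 0.0521] [0.4613 0.0374 0.0501]
```

```bash
python3 -m pendant '0 0 -0.3 0 0 0 40;-0.4 0.2 -0.3 0 0 0 40;-0.8 0.4 -0.3 0 0 0 40;-0.8 0.4 -0.1 0 0 0 40;-0.8 0.4 0.04 0 0 0 40;-0.8 0.4 0.04 0 0 0 40;-0.8 0.4 0.04 0 0 0 50;-0.8 0.4 0.04 0 0 0 60;-0.8 0.4 0.04 0 0 0 66;-0.8 0.4 0.04 0 0 0 66;-0.8 0.4 -1 0 0 0 66;-0.8 0.4 -2.5 0 0 0 66;-0.8 0.4 -4 0 0 0 66;-0.8 0.4 -4 0 0 0 66'; python3 - <<'E'
from h import *
s,P,R=st();print(P)
im,D,C=snap('wrist','w11');X=pts(C,D)
hsv=cv2.cvtColor(im,cv2.COLOR_RGB2HSV)
m=(hsv[...,0]>50)&(hsv[...,0]<80)&(hsv[...,1]>120)
Q=X[m];print(len(Q),np.percentile(Q,[2,50,98],axis=0).round(4))
m=(abs(X[...,0]-.45)<.035)&(X[...,1]>.0)&(X[...,1]<.14)&(X[...,2]>.03)&(X[...,2]<.07); Q=X[m]; print(np.percentile(Q,[1,50,99],axis=0).round(4))
E
```

```text
time: 22.65
position: [0.4532, 0.0502, 0.1283]
ee_rot: [-3.141, 0.001, -0.018]
wrist_force: [0.6, -0.1, 0.7]
width: 0.066
[0.45319277 0.05018572 0.12830513]
925 [[0.4277 0.0671 0.0076]
 [0.4504 0.0745 0.0443]
 [0.4732 0.0759 0.052 ]]
[[0.427  0.0268 0.0301]
 [0.4512 0.0576 0.0464]
 [0.4748 0.1117 0.0517]]
```

View pics/w11.png

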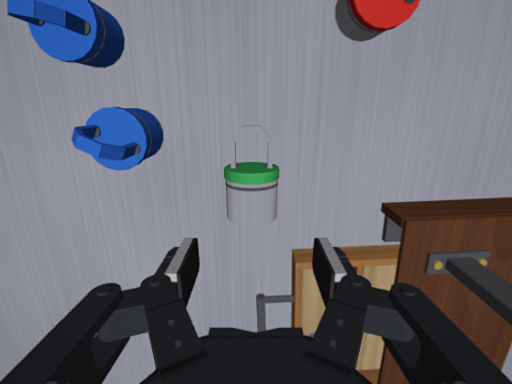

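```bash
python3 -m pendant '-0.1 -1 -1 -1 0 0 66;-0.1 -2 -1 -2 0 0 66;-0.1 -2.88 -1 -3 0 0 66;-0.1 -2.88 -1 -4 0 0 66;-0.1 -2.88 -1 -5 0 0 66;-0.1 -2.88 -1 -5.625 0 0 66;-0.1 -2.88 -1 -5.625 0 0 66;-0.1 -2.88 -1 -5.625 0 0 66'; python3 - <<'E'
from h import *
s,P,R=st();print(P,R.round(3),np.round(s['qpos'],2))
print(R.T@(np.array([.4505,.044,.019])-P)/.025)
print(R.T@(np.array([.4505,.044+.07,.019+.07])-P)/.025)
snap('side','s12',(100,60,400,285),2.6)
E
```

```text
time: 23.5
position: [0.449, 0.1221, 0.1493]
ee_rot: [2.358, -0.002, 0.006]
wrist_force: [0.3, -1.2, 0.7]
width: 0.0658
[0.449036   0.12213796 0.14934277] [[ 1.    -0.004  0.004]
 [ 0.    -0.708 -0.706]
 [ 0.005  0.706 -0.708]] [ 0.55  0.24  1.53 -0.67  1.79  0.55]
[ 0.03110795 -1.468761    5.89888531]
[ 0.04595086 -1.47414306  1.93911882]
```

View pics/s12.png

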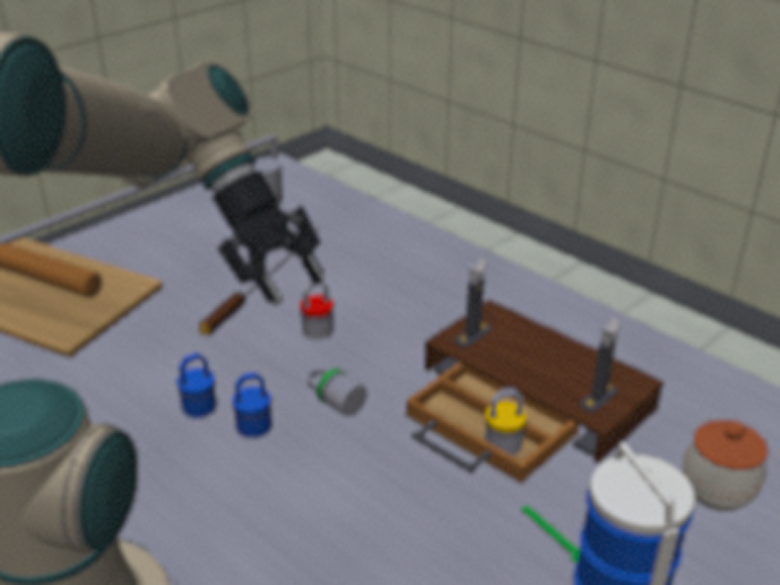

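```bash
python3 -m pendant '0.03 -0.7 1 0 0 0 66;0.03 -1.47 2 0 0 0 66;0.03 -1.47 3 0 0 0 66;0.03 -1.47 4 0 0 0 66;0.03 -1.47 4.8 0 0 0 66;0.03 -1.47 5.4 0 0 0 66;0.03 -1.47 5.8 0 0 0 66;0.03 -1.47 5.9 0 0 0 66;0.03 -1.47 5.9 0 0 0 66'; python3 - <<'E'
from h import *
s,P,R=st()
print(R.T@(np.array([.4505,.044,.019])-P)/.025,s['wrist_force'])
snap('wrist','w13')
E
```

```text
time: 24.45
position: [0.4512, 0.0438, 0.0201]
ee_rot: [2.359, -0.005, 0.008]
wrist_force: [0.7, -0.3, 0.2]
width: 0.066
[-0.02664895 -0.0355104   0.02610627] [ 0.6606461  -0.31136897  0.19574845]
```

View pics/w13.png

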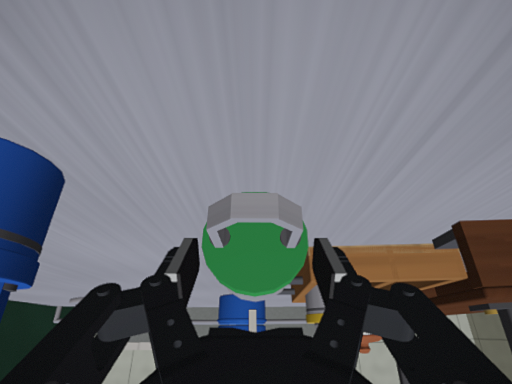

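```bash
python3 -m pendant '0 0 0 0 0 0 40;0 0 0 0 0 0 40;0 0 0 0 0 0 40;0 0 0 0 0 0 40;0 0 0 0 0 0 40;0 0 0 0 0 0 40;0 0.5 -0.5 0 0 0 40;0 1 -1 0 0 0 40;0 1.8 -1.8 0 0 0 40;0 2 -2 0 0 0 40;0 2 -2 0 0 0 40' 50; python3 - <<'E'
from h import *
s,P,R=st(); print(R.round(2))
E
```

```text
time: 25.6
position: [0.4512, 0.0443, 0.0915]
ee_rot: [2.36, -0.006, 0.012]
wrist_force: [-0.2, -0.2, -1.4]
width: 0.0484
[[ 1.   -0.01  0.01]
 [-0.   -0.71 -0.7 ]
 [ 0.01  0.7  -0.71]]
```

```bash
python3 -m pendant '0 0 0 0.8 0 0 40;0 0 0 1.6 0 0 40;0 0 0 2.4 0 0 40;0 0 0 3.2 0 0 40;0 0 0 4 0 0 40;0 0 0 4.8 0 0 40;0 0 0 5.6 0 0 40;0 0 0 6.4 0 0 40;0 0 0 7.2 0 0 40;0 0 0 8 0 0 40;0 0 0 8.8 0 0 40;0 0 0 9.6 0 0 40;0 0 0 10.4 0 0 40;0 0 0 11 0 0 40;0 0 0 11.25 0 0 40;0 0 0 11.25 0 0 40;0 0 0 11.25 0 0 40'; python3 - <<'E'
from h import *
s,P,R=st(); print(P,R.round(2),np.round(s['qpos'],2))
snap('side','s14',(100,60,400,285),2.6);snap('wrist','w14')
E
```

```text
time: 27.3
position: [0.4511, 0.0445, 0.0911]
ee_rot: [-2.354, -0.004, -0.011]
wrist_force: [-0.6, 0.3, 0.8]
width: 0.0486
[0.45111582 0.04447973 0.09108033] [[ 1.    0.01  0.01]
 [-0.   -0.71  0.71]
 [ 0.01 -0.71 -0.71]] [-0.41  0.12  1.79  0.71  1.59 -0.53]
```

View pics/s14.png

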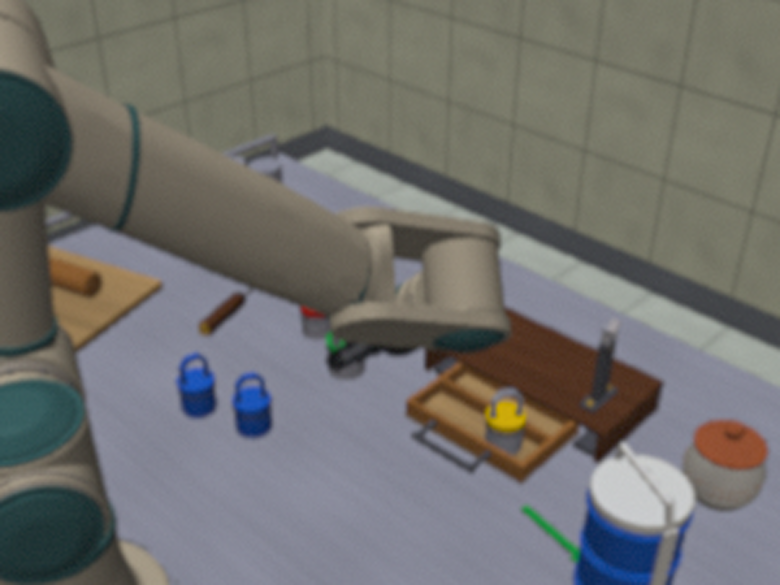

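View pics/w14.png

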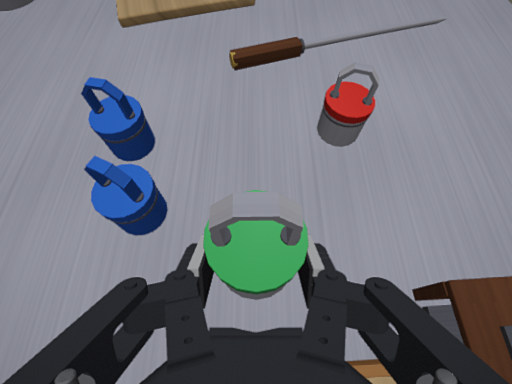

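```bash
python3 -m pendant '0 -0.7 0.7 0 0 0 40;0 -1.42 1.42 0 0 0 40;0 -0.7 2.1 0 0 0 40;0 0 2.8 0 0 0 40;0 0.3 3.1 0 0 0 40;0 0.5 3.34 0 0 0 40;0 0.57 3.4 0 0 0 40;0 0.57 3.4 0 0 0 40;0 0.57 3.4 0 0 0 40'; python3 - <<'E'
from h import *
s,P,R=st(); print(P,s['wrist_force'])
E
```

```text
time: 28.3
position: [0.4527, 0.0947, 0.0225]
ee_rot: [-2.354, -0.006, -0.014]
wrist_force: [0.2, 0.2, -1.2]
width: 0.0481
[0.45266509 0.09467602 0.02248942] [ 0.19996776  0.21007501 -1.245181  ]
```

```bash
python3 -m pendant '0 0.04 0.04 0 0 0 40;0 0.07 0.07 0 0 0 40;0 0.07 0.07 0 0 0 40;0 0.07 0.07 0 0 0 50;0 0.07 0.07 0 0 0 60;0 0.07 0.07 0 0 0 66;0 0.07 0.07 0 0 0 66;0 0.07 -0.5 0 0 0 66;0 0.07 -1.5 0 0 0 66;0 0.07 -2.5 0 0 0 66;0 0.07 -4 0 0 0 66;0 0.07 -5 0 0 0 66;0 0.07 -5 0 0 0 66'; python3 - <<'E'
from h import *
s,P,R=st(); print(P)
im,D,C=snap('wrist','w15');X=pts(C,D)
E
```

```text
time: 29.6
position: [0.4533, 0.002, 0.1125]
ee_rot: [-2.357, -0.005, -0.022]
wrist_force: [0.5, 1.1, -0.5]
width: 0.0658
[0.45326336 0.00204484 0.11251982]
```

View pics/w15.png

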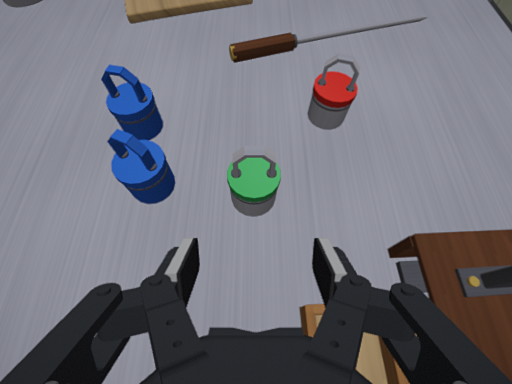

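```bash
python3 - <<'E'
from h import *
im,D,C=load('t7');X=pts(C,D); q=X-SEAT; lx=q@XA; ly=q@YA
r=np.hypot(lx+.1175,ly+.0405); k=(r<.03)&(X[...,2]>.071)&(X[...,2]<.11); H=X[k]; c=H.mean(0); Q=H[:,:2]-c[:2]; w,V=np.linalg.eigh(Q.T@Q); a=np.degrees(np.arctan2(V[1,1],V[0,1])); print(len(H),c,(c-SEAT)@XA,(c-SEAT)@YA,a,np.sqrt(w/len(H)))
p=loc(-.1175,-.0405,.15); 
for t in (a,): rel(p,np.radians(t))
E
```

```text
54 [ 0.53427189 -0.15902214  0.09184105] -0.12024015440602483 -0.037377900059761215 140.7619882389522 [0.00287679 0.01107317]
row [ 3.43  3.6  -5.75 -5.44  1.82  4.67]
```

```bash
python3 -m pendant '0 -1.4 -1.4 -1 0.3 0.8 66;1 0 -3.4 -2 0.6 1.6 66;2 1.2 -4.4 -3 0.9 2.4 66;2.8 2.4 -5.2 -4 1.3 3.2 70;3.43 3.6 -5.75 -5 1.6 4 76;3.43 3.6 -5.75 -5.44 1.82 4.67 80;3.43 3.6 -5.75 -5.44 1.82 4.67 80;3.43 3.6 -5.75 -5.44 1.82 4.67 80;3.43 3.6 -5.75 -5.44 1.82 4.67 80;3.43 3.6 -5.75 -5.44 1.82 4.67 80'; python3 - <<'E'
from h import *
snap('wrist','w16')
rel(loc(-.119,-.039,.038),np.radians(-39.2)); print(st()[0]['qpos'])
E
```

```text
time: 30.65
position: [0.5368, -0.1621, 0.1494]
ee_rot: [-2.959, 1.051, 0.002]
wrist_force: [-0.5, 0.7, 1.7]
width: 0.0802
row [-0.08 -0.02  4.46 -0.01  0.01  0.  ]
[-3.60336011e-01  1.92684076e-01  1.41175292e+00  1.47957420e-03
  1.53824719e+00  3.23106813e-01]
```

View pics/w16.png

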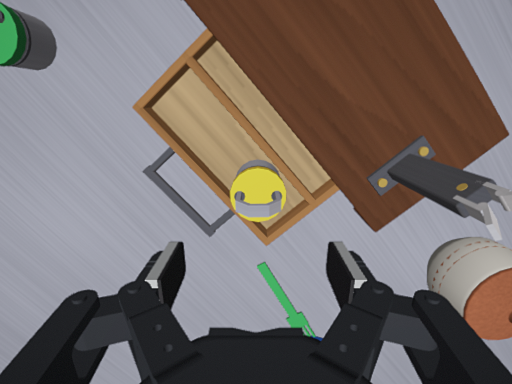

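```bash
python3 -m pendant '-0.08 0 1.5 0 0 0 70;-0.08 0 3 0 0 0 70;-0.08 0 4 0 0 0 70;-0.08 0 4.46 0 0 0 70;-0.08 0 4.46 0 0 0 70;-0.08 0 4.46 0 0 0 40;-0.08 0 4.46 0 0 0 40;-0.08 0 4.46 0 0 0 40;-0.08 0 4.46 0 0 0 40;-0.08 0 4.46 0 0 0 40;-0.08 0 4 0 0 0 40;-0.08 0 3 0 0 0 40;-0.08 0 2 0 0 0 40;-0.08 0 2 0 0 0 40;-0.08 0 2 0 0 0 40' 30; python3 - <<'E'
from h import *
rel(loc(-.120,-.061,.090),YAW);rel(loc(-.120,-.061,.0385),YAW)
E
```

```text
time: 32.2
position: [0.5354, -0.161, 0.1001]
ee_rot: [-2.958, 1.052, -0.0]
wrist_force: [-0.3, 0.1, -1.1]
width: 0.0488
row [ 0.54  0.67  0.4  -0.01 -0.   -5.15]
row [ 0.55  0.68  2.46 -0.01 -0.   -5.15]
```

```bash
python3 -m pendant '0.1 0.1 0 0 0 -1 40;0.2 0.3 0 0 0 -2 40;0.3 0.4 0 0 0 -3 40;0.4 0.5 0 0 0 -4 40;0.54 0.67 0 0 0 -5.15 40;0.54 0.67 0.4 0 0 -5.15 40;0.54 0.67 0.9 0 0 -5.15 40;0.55 0.68 1.5 0 0 -5.15 40;0.55 0.68 2 0 0 -5.15 40;0.55 0.68 2.4 0 0 -5.15 40;0.55 0.68 2.45 0 0 -5.15 40;0.55 0.68 2.45 0 0 -5.15 40'; python3 - <<'E'
from h import *
rel(loc(-.120,-.061,.0385),YAW)
E
```

```text
time: 33.4
position: [0.5359, -0.1827, 0.0391]
ee_rot: [-3.14, -0.055, -0.003]
wrist_force: [0.7, -0.1, 5.2]
width: 0.0489
row [-0.02 -0.    0.03 -0.01 -0.01 -0.  ]
```

```bash
python3 -m pendant '0 0 -0.05 0 0 0 50;0 0 -0.05 0 0 0 60;0 0 -0.05 0 0 0 66;0 0 -0.05 0 0 0 66;0 0 -1 0 0 0 66;0 0 -2.5 0 0 0 66;0 0 -4.5 0 0 0 80;0 -2 -4.5 0 0 0 80;0 -3.5 -4.5 0 0 0 80;0 -3.5 -4.5 0 0 0 80'; python3 - <<'E'
from h import *
snap('wrist','w17')
rel([.4525,.0885,.15],0)
E
```

```text
time: 34.4
position: [0.5326, -0.0918, 0.1521]
ee_rot: [-3.139, -0.061, -0.004]
wrist_force: [-0.0, -1.1, 0.3]
width: 0.0799
row [-2.92 -7.41  0.08 -0.01 -0.01  0.27]
```

View pics/w17.png

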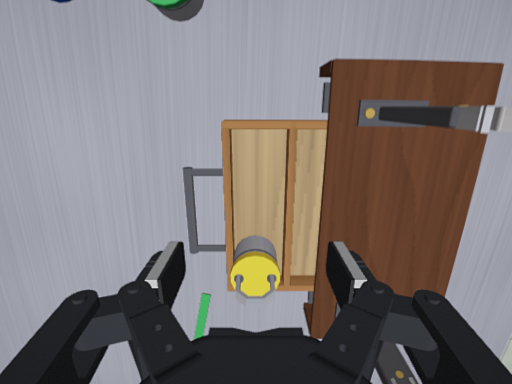

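Yellow is standing in place and aligned. Next, green at about (.4525,.0885).

```bash
python3 -m pendant '-2.92 -7.41 0.08 0 0 0.27 80;-2.92 -7.41 0.08 0 0 0.27 80;-2.92 -7.41 0.08 0 0 0.27 80;-2.92 -7.41 0.08 0 0 0.27 80;-2.92 -7.41 0.08 0 0 0.27 80;-2.92 -7.41 0.08 0 0 0.27 80;-2.92 -7.41 0.08 0 0 0.27 80'; python3 - <<'E'
from h import *
im,D,C=snap('wrist','w18');X=pts(C,D)
hsv=cv2.cvtColor(im,cv2.COLOR_RGB2HSV)
m=(hsv[...,0]>50)&(hsv[...,0]<80)&(hsv[...,1]>120)&(X[...,2]>.03)
Q=X[m];print(((Q.max(0)+Q.min(0))/2),np.ptp(Q,axis=0))
im,D,C=snap('top','t18');X=pts(C,D);q=X-SEAT; lx=q@XA; ly=q@YA
m=(lx<-.085)&(lx>-.155)&(ly<-.02)&(ly>-.1)&(X[...,2]>.045); print('yellow',lx[m].min(),lx[m].max(),ly[m].min(),ly[m].max())
rel([.4525,.0885,.026],0)
E
```

```text
time: 35.15
position: [0.4531, 0.0874, 0.1499]
ee_rot: [-3.141, 0.002, -0.003]
wrist_force: [0.1, -0.6, 0.1]
width: 0.0801
[0.45308845 0.11592151 0.16783028] [0.04999281 0.10221771 0.2499627 ]
yellow -0.14631223698845583 -0.09466585558526038 -0.08221694915340785 -0.03199898069675149
row [-0.04 -0.05  4.95 -0.01 -0.01 -0.01]
```

View pics/w18.png

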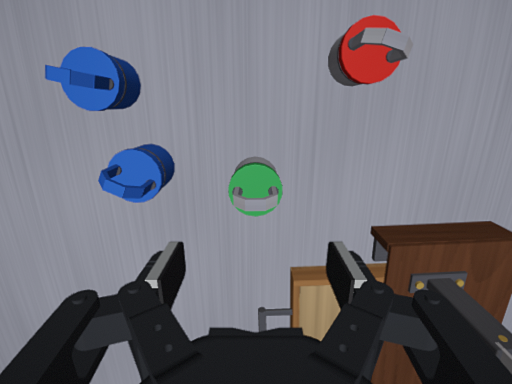

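View pics/t18.png

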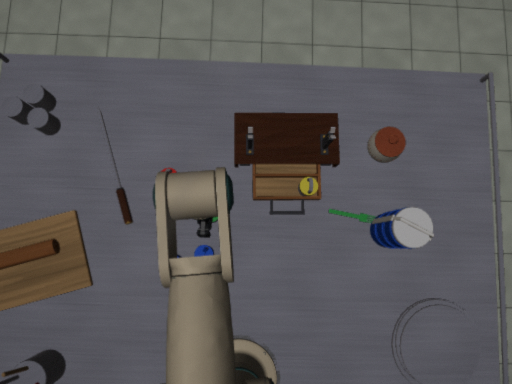

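```bash
python3 -m pendant '0 0 1.5 0 0 0 74;0 0 3 0 0 0 74;0 0 4.2 0 0 0 74;0 0 4.9 0 0 0 74;0 0 4.9 0 0 0 74;0 0 4.9 0 0 0 40;0 0 4.9 0 0 0 40;0 0 4.9 0 0 0 40;0 0 4.9 0 0 0 40;0 0 4.9 0 0 0 40;0 0 4.9 0 0 0 40;0 0 3.8 0 0 0 40;0 0 2 0 0 0 40;0 0 0 0 0 0 40;0 0 -0.4 0 0 0 40;0 0 -0.4 0 0 0 40' 30; python3 - <<'E'
from h import *
rel(loc(-.120,.003,.16),YAW)
E
```

```text
time: 36.85
position: [0.4542, 0.0874, 0.1622]
ee_rot: [-3.14, 0.003, -0.011]
wrist_force: [0.1, 0.2, -1.5]
width: 0.0489
row [ 3.17  8.24  0.1  -0.01 -0.05 -0.27]
```

```bash
python3 -m pendant '0.6 1.5 0 0 0 0 40;1.2 3 0 0 0 0 40;1.8 4.6 0 0 0 -0.1 40;2.4 6.2 0 0 0 -0.2 40;2.9 7.6 0 0 0 -0.27 40;3.17 8.24 0 0 0 -0.27 40;3.17 8.24 0 0 0 -0.27 40;3.17 8.24 0 0 0 -0.27 40;3.17 8.24 0 0 0 -0.27 40'; python3 - <<'E'
from h import *
rel(loc(-.120,.003,.038),YAW)
snap('wrist','w19')
E
```

```text
time: 37.75
position: [0.5327, -0.1173, 0.1618]
ee_rot: [-3.139, -0.059, -0.009]
wrist_force: [-0.7, -0.1, -1.6]
width: 0.0486
row [-0.02  0.06  4.95 -0.01 -0.04  0.01]
```

View pics/w19.png

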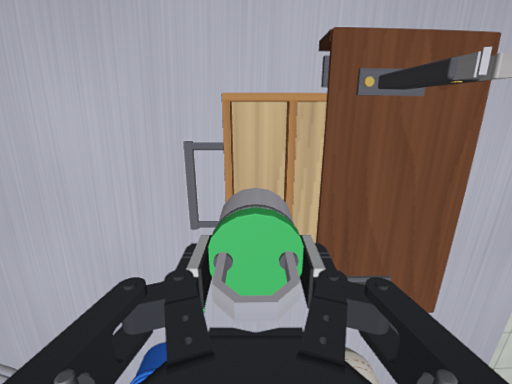

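```bash
python3 - <<'E'
from h import *
snap('side','s19',(220,150,400,285),4)
E
```

```text
(no output)
```

View pics/s19.png

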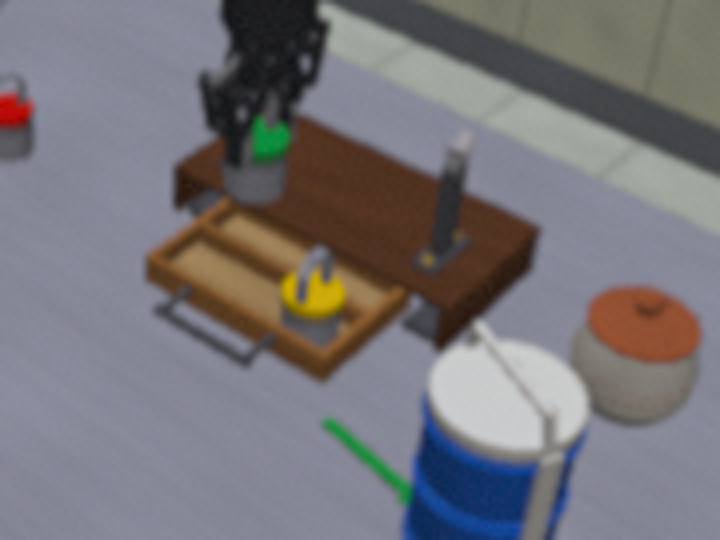

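Yellow is undisturbed (315,300). Lower green.

```bash
python3 -m pendant '-0.02 0.06 1 0 0 0 40;-0.02 0.06 2 0 0 0 40;-0.02 0.06 3 0 0 0 40;-0.02 0.06 4 0 0 0 40;-0.02 0.06 4.5 0 0 0 40;-0.02 0.06 4.85 0 0 0 40;-0.02 0.06 4.95 0 0 0 40;-0.02 0.06 4.97 0 0 0 40;-0.02 0.06 4.97 0 0 0 40'; python3 - <<'E'
from h import *
rel(loc(-.120,.003,.038),YAW)
E
```

```text
time: 38.75
position: [0.5339, -0.1189, 0.0391]
ee_rot: [-3.14, -0.059, -0.013]
wrist_force: [-0.4, -0.5, -1.1]
width: 0.049
row [-0.03 -0.01  0.04 -0.01 -0.06  0.01]
```

```bash
python3 -m pendant '-0.03 0 0.06 0 0 0 40;-0.03 0 0.06 0 0 0 50;-0.03 0 0.06 0 0 0 60;-0.03 0 0.06 0 0 0 66;-0.03 0 0.06 0 0 0 66;0 0 -1 0 0 0 66;0 0 -2.5 0 0 0 66;0 0 -4.5 0 0 0 80;0 -2 -4.5 0 0 0 80;0 -4 -4.5 0 0 0 80;0 -5.5 -4.5 0 0 0 80;0 -5.5 -4.5 0 0 0 80'; python3 - <<'E'
from h import *
snap('wrist','w20')
rel([.5495,.2132,.15],np.radians(-16))
im,D,C=snap('top','t20');X=pts(C,D);q=X-SEAT; lx=q@XA; ly=q@YA
for a,b in((-.1,-.0285),(-.0285,.05)):
    m=(lx<-.085)&(lx>-.155)&(ly<b)&(ly>a)&(X[...,2]>.045); print(lx[m].min(),lx[m].max(),ly[m].min(),ly[m].max())
E
```

```text
time: 39.95
position: [0.5275, 0.0222, 0.152]
ee_rot: [-3.139, -0.067, -0.014]
wrist_force: [0.1, -0.3, -0.1]
width: 0.08
row [ 1.19 -7.68  0.09 -0.02 -0.06  2.29]
-0.14701738641407536 -0.09522091934175297 -0.08231347887751646 -0.0321742224627481
-0.14621580060018705 -0.0950354134896162 -0.017774516691031444 0.03268268581946279
```

View pics/w20.png

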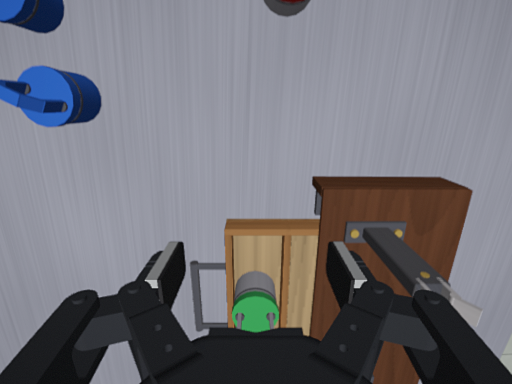

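View pics/t20.png

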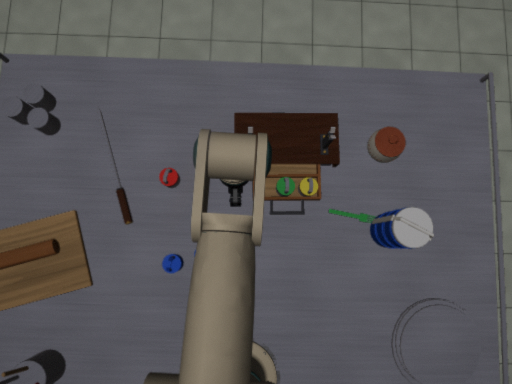

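```bash
python3 - <<'E'
from h import *
rel(loc(-.1205,.004,.039),YAW)
E
```

```text
row [-0.06  5.46  4.51 -0.   -0.06  0.03]
```

```bash
python3 -m pendant '-0.06 2 0 0 0 0 72;-0.06 4 0 0 0 0 68;-0.06 5.46 0 0 0 0 68;-0.06 5.46 1.5 0 0 0 68;-0.06 5.46 3 0 0 0 68;-0.06 5.46 4 0 0 0 68;-0.06 5.46 4.5 0 0 0 68;-0.06 5.46 4.5 0 0 0 68;-0.06 5.46 4.5 0 0 0 40;-0.06 5.46 4.5 0 0 0 40;-0.06 5.46 4.5 0 0 0 40;-0.06 5.46 4.5 0 0 0 40;-0.06 5.46 4.5 0 0 0 40;-0.06 5.46 4.3 0 0 0 40;-0.06 5.56 4.2 0 0 0 40;-0.06 5.66 4.2 0 0 0 40;-0.06 5.72 4.2 0 0 0 40;-0.06 5.72 4.2 0 0 0 40' 30;  python3 -m pendant '0 0 0.15 0 0 0 40;0 0 0.3 0 0 0 40;0 0 0.33 0 0 0 40;0 0 0.33 0 0 0 40;0 0 0.33 0 0 0 50;0 0 0.33 0 0 0 60;0 0 0.33 0 0 0 66;0 0 0.33 0 0 0 66;0 0 -1 0 0 0 66;0 0 -2.5 0 0 0 66;0 0 -4.5 0 0 0 80;0 -2 -4.5 0 0 0 80;0 -4 -4.5 0 0 0 80;0 -5.5 -4.5 0 0 0 80;0 -5.5 -4.5 0 0 0 80'; python3 - <<'E'
from h import *
rel([.5495,.2132,.15],np.radians(-16))
im,D,C=snap('top','t21',(200,120,350,230),4);X=pts(C,D);q=X-SEAT; lx=q@XA; ly=q@YA
for a,b in((-.1,-.0295),(-.0295,.05)):
    m=(lx<-.085)&(lx>-.155)&(ly<b)&(ly>a)&(X[...,2]>.045); print(lx[m].min(),lx[m].max(),ly[m].min(),ly[m].max())
E
```

```text
time: 41.85
position: [0.5328, -0.1242, 0.0466]
ee_rot: [-3.14, -0.061, -0.013]
wrist_force: [0.3, 0.8, -0.4]
width: 0.0491
time: 43.35
position: [0.5259, 0.0169, 0.1589]
ee_rot: [-3.139, -0.069, -0.012]
wrist_force: [0.7, -0.7, 0.0]
width: 0.0799
row [ 1.28 -7.8   0.38 -0.02 -0.05  2.31]
-0.1442858759934322 -0.09542803350349209 -0.08258449986174048 -0.031913209550918024
-0.14549026274355567 -0.09556153634178305 -0.023778290605195502 0.027040074829513424
```

View pics/t21.png

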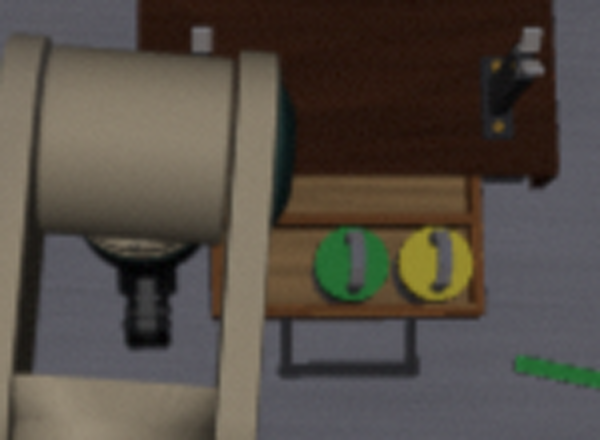

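```bash
python3 -m pendant '1.28 -7.8 0.38 0 0 2.31 80;1.28 -7.8 0.38 0 0 2.31 80;1.28 -7.8 0.38 0 0 2.31 80;1.28 -7.8 0.38 0 0 2.31 80;1.28 -7.8 0.38 0 0 2.31 80;1.28 -7.8 0.38 0 0 2.31 80;1.28 -7.8 0.38 0 0 2.31 80'; python3 - <<'E'
from h import *
snap('wrist','w22')
rel([.5495,.2132,.026],np.radians(-16))
E
```

```text
time: 44.1
position: [0.5501, 0.2094, 0.1494]
ee_rot: [-3.109, 0.44, -0.011]
wrist_force: [-0.1, -0.1, -0.6]
width: 0.08
row [-0.11 -0.14  4.94 -0.02 -0.05 -0.02]
```

View pics/w22.png

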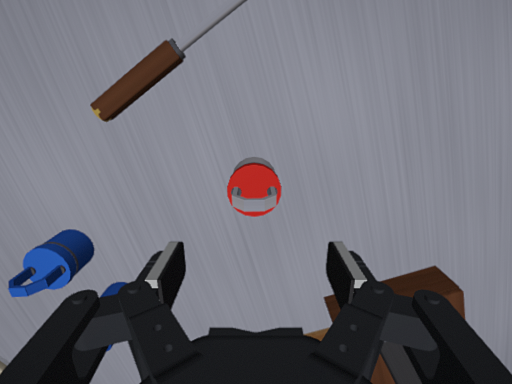

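```bash
python3 -m pendant '-0.05 -0.1 1.5 0 0 0 80;-0.05 -0.14 3 0 0 0 80;-0.05 -0.14 4.2 0 0 0 80;-0.05 -0.14 4.9 0 0 0 80;-0.05 -0.14 4.9 0 0 0 80;-0.05 -0.14 4.9 0 0 0 40;-0.05 -0.14 4.9 0 0 0 40;-0.05 -0.14 4.9 0 0 0 40;-0.05 -0.14 4.9 0 0 0 40;-0.05 -0.14 4.9 0 0 0 40;-0.05 -0.14 4.9 0 0 0 40;-0.05 -0.14 3.8 0 0 0 40;-0.05 -0.14 2 0 0 0 40;-0.05 -0.14 0 0 0 0 40;-0.05 -0.14 -0.4 0 0 0 40;-0.05 -0.14 -0.4 0 0 0 40' 30; python3 - <<'E'
from h import *
rel(loc(-.120,.057,.16),YAW)
im,D,C=snap('wrist','w23');X=pts(C,D)
s,P,R=st();print(P)
for v in range(160,300,8): print(v,im[v,256],((X[v,256]-P)@R).round(4))
E
```

```text
time: 45.75
position: [0.5511, 0.2133, 0.1629]
ee_rot: [-3.106, 0.441, -0.02]
wrist_force: [0.2, -0.0, -0.6]
width: 0.0489
row [ 2.33 10.9   0.08 -0.03 -0.09 -2.27]
[0.54997732 0.21291424 0.15989908]
160 [142 144 155] [ 0.0024 -0.0214  0.1592]
168 [145 147 158] [ 0.0024 -0.0118  0.1601]
176 [142 144 155] [ 0.0024 -0.0022  0.1597]
184 [142 143 155] [0.0024 0.0077 0.1603]
192 [139 141 152] [0.0024 0.0176 0.1596]
200 [113 112 117] [ 0.0015 -0.0248  0.0106]
208 [113 112 117] [ 0.0014 -0.0251 -0.0041]
216 [124  24  21] [ 0.0013 -0.0267 -0.0194]
224 [192  43  36] [ 0.0013 -0.0244 -0.0242]
232 [191  42  36] [ 0.0013 -0.0195 -0.0232]
240 [191  41  36] [ 0.0013 -0.0151 -0.0235]
248 [191  42  36] [ 0.0013 -0.0107 -0.024 ]
256 [191  42  36] [ 0.0013 -0.0059 -0.0237]
264 [191  42  37] [ 0.0013 -0.0013 -0.0242]
272 [190  42  36] [ 0.0013  0.0045 -0.0229]
280 [190  42  36] [ 0.0013  0.0093 -0.0234]
288 [190  41  36] [ 0.0013  0.0139 -0.0241]
296 [189  42  36] [ 0.0013  0.0202 -0.0229]
```

```bash
python3 -m pendant '0.4 1.6 0 0 0 0 40;0.8 3.2 0 0 0 -0.5 40;1.2 5 0 0 0 -1 40;1.6 7 0 0 0 -1.5 40;2 9 0 0 -0.09 -2 40;2.3 10.4 0 0 -0.09 -2.27 40;2.33 10.9 0 0 -0.09 -2.27 40;2.33 10.9 0 0 -0.09 -2.27 40;2.33 10.9 0 0 -0.09 -2.27 40'; python3 - <<'E'
from h import *
rel(loc(-.120,.057,.038),YAW)
im,D,C=snap('wrist','w24');X=pts(C,D)
s,P,R=st();print(P)
T=(X-P)@R
q=(X-SEAT); lx=q@XA; ly=q@YA
m=(X[...,2]>.026)&(X[...,2]<.036)&(lx>-.14)&(lx<-.10)&(ly>.06)&(ly<.12); print('end wall ly',ly[m].min(),ly[m].max(),np.median(ly[m]),m.sum())
m=(X[...,2]>.026)&(X[...,2]<.036)&(lx>-.17)&(lx<-.14)&(ly>.05)&(ly<.1); print('front wall lx',lx[m].min(),lx[m].max())
m=(X[...,2]>.026)&(X[...,2]<.036)&(lx>-.1)&(lx<-.075)&(ly>.06)&(ly<.08); print('mid wall lx',lx[m].min(),lx[m].max())
E
```

```text
time: 46.7
position: [0.5297, -0.064, 0.1582]
ee_rot: [-3.138, -0.055, 0.009]
wrist_force: [0.6, -0.2, 0.1]
width: 0.0489
row [ 0.09  0.05  4.81 -0.02  0.04 -0.  ]
[ 0.52991371 -0.06361887  0.15860458]
end wall ly 0.0902053384289954 0.09757191877215542 0.09406007094436669 320
front wall lx -0.1520660772867254 -0.1407352332216366
mid wall lx -0.0862232860723904 -0.07814747655026234
```

View pics/w24.png

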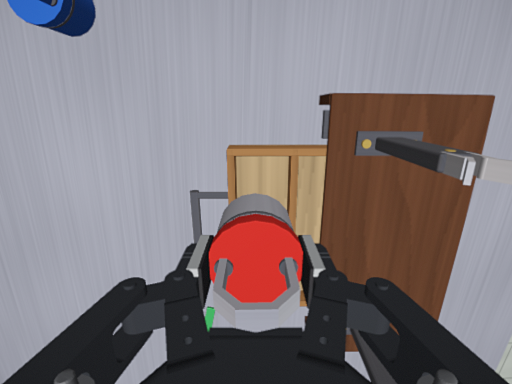

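```bash
python3 -m pendant '0.09 0.02 1 0 0 0 40;0.09 0.02 2 0 0 0 40;0.09 0.02 3 0 0 0 40;0.09 0.02 3.8 0 0 0 40;0.09 0.02 4.3 0 0 0 40;0.09 0.02 4.6 0 0 0 40;0.09 0.02 4.75 0 0 0 40;0.09 0.02 4.8 0 0 0 40;0.09 0.02 4.8 0 0 0 40'; python3 - <<'E'
from h import *
rel(loc(-.1195,.058,.038),YAW)
E
```

```text
time: 47.65
position: [0.5316, -0.063, 0.0385]
ee_rot: [-3.137, -0.057, 0.008]
wrist_force: [1.5, 1.7, -1.1]
width: 0.0489
row [-0.    0.03  0.02 -0.03  0.04  0.01]
```

```bash
python3 -m pendant '0 0 0.04 0 0 0 40;0 0 0.04 0 0 0 50;0 0 0.04 0 0 0 60;0 0 0.04 0 0 0 66;0 0 0.04 0 0 0 66;0 0 -1 0 0 0 66;0 0 -2.5 0 0 0 66;0 0 -4.5 0 0 0 80;0 -2 -4.5 0 0 0 80;0 -4 -4.5 0 0 0 80;0 -6 -4.5 0 0 0 80;0 -8 -4.5 0 0 0 80;0 -8 -4.5 0 0 0 80'; python3 - <<'E'
from h import *
im,D,C=snap('top','t25');X=pts(C,D);q=X-SEAT; lx=q@XA; ly=q@YA
for a,b in((-.1,-.0295),(-.0295,.0305),(.0305,.1)):
    m=(lx<-.085)&(lx>-.155)&(ly<b)&(ly>a)&(X[...,2]>.045); print(lx[m].min(),lx[m].max(),ly[m].min(),ly[m].max())
    k=m&(X[...,2]>.071)&(X[...,2]<.11); H=np.stack([lx[k],ly[k]],1); c=H.mean(0); Q=H-c; w,V=np.linalg.eigh(Q.T@Q); print('  loop',c,X[...,2][k].max(),np.degrees(np.arctan2(V[1,1],V[0,1])))
cv2.imwrite('pics/t25c.png',cv2.resize(im[95:235,90:350,::-1],None,fx=3,fy=3))
E
```

```text
time: 48.95
position: [0.5239, 0.1416, 0.1515]
ee_rot: [-3.136, -0.067, 0.009]
wrist_force: [0.3, -1.1, 0.4]
width: 0.0799
-0.14892451820748254 -0.098059343601696 -0.0825365057452056 -0.032110164581570885
  loop [-0.12504563 -0.05752781] 0.1006711307196947 -179.07718111851938
-0.14910885599029014 -0.09806002734403485 -0.023297699722662185 0.026845487189798213
  loop [-0.12487856  0.00102743] 0.10093178348221857 -179.17644516499462
-0.14905876392266498 -0.0979183599165799 0.03561842520236063 0.0831798155062444
  loop [-0.12528349  0.05911373] 0.09966057052171338 -176.86079472240536
```

View pics/t25c.png

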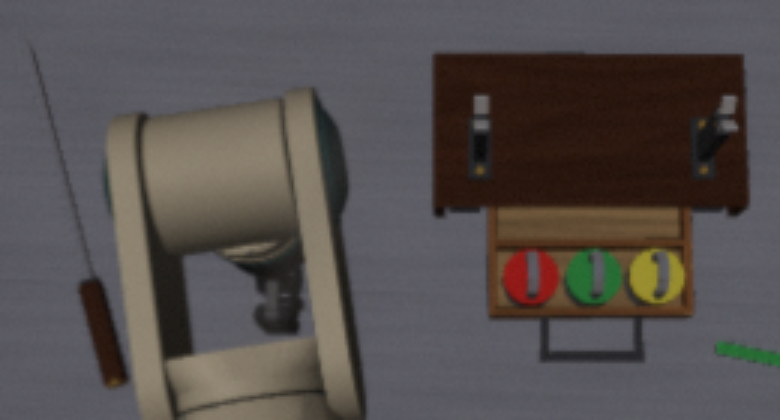

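```bash
python3 - <<'E'
from h import *
for tag in('top0','t25'):
    im,D,C=load(tag);X=pts(C,D)
    m=np.zeros(D.shape,bool); m[180:228,108:136]=1
    m&=(X[...,2]>.010)&(X[...,2]<.035)
    P=X[m]; r=cv2.minAreaRect(P[:,:2].astype(np.float32)); print(tag,len(P),r,np.median(P[:,2]))
    # rod pixels: dark vs neighbourhood per row
    g=cv2.cvtColor(im,cv2.COLOR_RGB2GRAY).astype(float); L=[]
    for v in range(112,184,3):
        u0=101+(v-110)*(119-101)/(186-110); seg=g[v,int(u0)-5:int(u0)+7]; b=np.median(seg); w=np.clip(b-seg-6,0,None)
        if w.sum()>3: u=int(u0)-5+(w*np.arange(len(seg))).sum()/w.sum(); L.append(onz(C,u,v,.01))
    L=np.array(L); c=L[:,:2].mean(0); V=np.linalg.svd(L[:,:2]-c)[2][0]; V*=np.sign(V[0]); print(' rod',len(L),c,np.degrees(np.arctan2(V[1],V[0])), np.std((L[:,:2]-c)@[-V[1],V[0]]))
    print(' handle center off rod line',(np.array(r[0])-c)@[-V[1],V[0]])
    t=onz(C,100.3,109,.01); print(' tip',t, 'dist',np.hypot(*(t[:2]-np.array(r[0]))))
E
```

```text
top0 316 ((0.4799312353134155, 0.34440159797668457), (0.1304263025522232, 0.02111726999282837), 17.93285369873047) 0.019973816109384666
 rod 24 [0.64044891 0.3964682 ] 18.784023098409975 0.00045254301118063413
 handle center off rod line 0.0023934762030803124
 tip [0.75281644 0.43326708 0.01      ] dist 0.2869902597651897
t25 318 ((0.47985151410102844, 0.3443518877029419), (0.13008888065814972, 0.021753499284386635), 18.72269058227539) 0.01993418339256174
 rod 24 [0.64045222 0.39636889] 18.727269114640492 0.00036690786510604255
 handle center off rod line 0.0022999748667735308
 tip [0.75281644 0.43326708 0.01      ] dist 0.28708145631589993
```

```bash
python3 - <<'E'
from h import *
s,P,R=st()
def tgt(p,azd):
    a=np.radians(azd); x=np.array([np.cos(a),np.sin(a),0]); z=np.array([0,0,-1.]); y=np.cross(z,x)
    w=Rn.from_matrix(R.T@np.stack([x,y,z],1)).as_rotvec()
    print(np.round(R.T@(np.array(p)-P)/.025,2),np.round(np.degrees(w)/8,2))
tgt([.4941,.3492,.12],108.7)
print(np.round(s['qpos'],2))
E
```

```text
[-0.85 -8.45  1.29] [ -0.06   0.   -13.29]
[0.19 0.14 1.46 0.   1.54 0.15]
```

```bash
python3 -m pendant '-0.85 -8.45 1.2 0 0 -1 80;-0.85 -8.45 1.2 0 0 -2 80;-0.85 -8.45 1.2 0 0 -3 70;-0.85 -8.45 1.2 0 0 -4 60;-0.85 -8.45 1.2 0 0 -5 50;-0.85 -8.45 1.2 0 0 -6 50;-0.85 -8.45 1.2 0 0 -7 50;-0.85 -8.45 1.2 0 0 -8 50;-0.85 -8.45 1.2 0 0 -9 50;-0.85 -8.45 1.2 0 0 -10 50;-0.85 -8.45 1.2 0 0 -11 50;-0.85 -8.45 1.2 0 0 -12 50;-0.85 -8.45 1.2 0 0 -13 50;-0.85 -8.45 1.2 -0.06 0 -13.29 50;-0.85 -8.45 1.2 -0.06 0 -13.29 50;-0.85 -8.45 1.2 -0.06 0 -13.29 50'; python3 - <<'E'
from h import *
s,P,R=st();print(np.round(s['qpos'],2))
im,D,C=snap('wrist','w26')
rel([.4941,.3492,.003],np.radians(108.7))
X=pts(C,D); d=np.array([np.cos(np.radians(18.7)),np.sin(np.radians(18.7))]); 
m=(X[...,2]>.012)&(X[...,2]<.03)&(X[...,0]>.38)&(X[...,1]>.29)&(X[...,1]<.42); Q=X[m][:,:2]; a=Q@d; b=Q@[-d[1],d[0]]
k=(a>np.dot([.4657,.3396],d)-.045)&(a<np.dot([.4657,.3396],d)+.04)
print('perp',np.percentile(b[k],[1,50,99]),'exp',np.dot([.4657,.3396],[-d[1],d[0]]),'rear',a.min()-np.dot([.4657,.3396],d))
E
```

```text
time: 50.6
position: [0.4946, 0.3483, 0.1221]
ee_rot: [1.835, 2.55, -0.002]
wrist_force: [0.2, -0.3, -0.1]
width: 0.0502
[ 0.55  0.33  1.3  -0.    1.51 -1.34]
row [ 0.04 -0.    4.77 -0.    0.01 -0.02]
perp [0.16372685 0.1735312  0.18336484] exp 0.17236314060680197 rear -0.04928064947543753
```

View pics/w26.png

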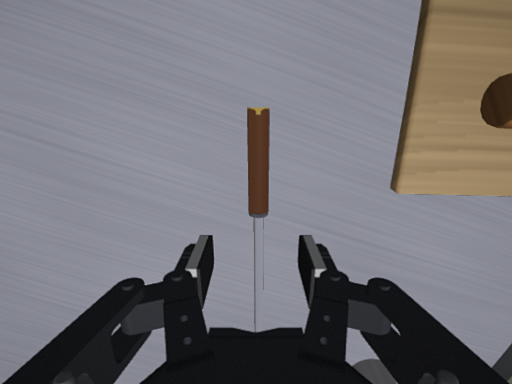

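```bash
python3 -m pendant '0.04 0 1.5 0 0 0 50;0.04 0 3 0 0 0 50;0.04 0 4 0 0 0 50;0.04 0 4.5 0 0 0 50;0.04 0 4.7 0 0 0 50;0.04 0 4.72 0 0 0 50;0.04 0 4.72 0 0 0 50;0.04 0 4.72 0 0 0 10;0.04 0 4.72 0 0 0 10;0.04 0 4.72 0 0 0 10;0.04 0 4.72 0 0 0 10;0.04 0 4.72 0 0 0 10;0.04 0 4.72 0 0 0 10;0.04 0 4.72 0 0 0 10' 120;  python3 -m pendant '0 0 -0.5 0 0 0 10;0 0 -1.5 0 0 0 10;0 0 -3 0 0 0 10;0 0 -5 0 0 0 10;0 0 -6.5 0 0 0 10;0 0 -7.5 0 0 0 10;0 0 -7.5 0 0 0 10;0 0 -7.5 0 0 0 10'; python3 - <<'E'
from h import *
s,P,R=st()
def tgt(p,azd):
    a=np.radians(azd); x=np.array([np.cos(a),np.sin(a),0]); z=np.array([0,0,-1.]); y=np.cross(z,x)
    w=Rn.from_matrix(R.T@np.stack([x,y,z],1)).as_rotvec()
    print(np.round(R.T@(np.array(p)-P)/.025,2),np.round(np.degrees(w)/8,2))
tgt(loc(-.123,.385,.19),2.03)
E
```

```text
time: 52.05
position: [0.4948, 0.3498, 0.0058]
ee_rot: [1.834, 2.55, 0.002]
wrist_force: [-1.6, -0.7, 5.8]
width: 0.0166
time: 52.85
position: [0.4943, 0.3496, 0.1928]
ee_rot: [1.834, 2.55, 0.001]
wrist_force: [0.2, 0.4, -2.8]
width: 0.0166
[-3.57 -0.26  0.11] [ 1.000e-02 -1.000e-02  1.332e+01]
```

```bash
python3 -m pendant '0 0 0 0 0 1 10;0 0 0 0 0 2 10;-0.3 0 0 0 0 3 10;-0.6 0 0 0 0 4 10;-1 0 0 0 0 5 10;-1.4 0 0 0 0 6 10;-1.8 0 0 0 0 7 10;-2.2 0 0 0 0 8 10;-2.6 0 0 0 0 9 10;-3 -0.1 0 0 0 10 10;-3.3 -0.2 0 0 0 11 10;-3.57 -0.26 0 0 0 12 10;-3.57 -0.26 0 0 0 13 10;-3.57 -0.26 0 0 0 13.32 10;-3.57 -0.26 0 0 0 13.32 10;-3.57 -0.26 0 0 0 13.32 10;-3.57 -0.26 0 0 0 13.32 10'; python3 - <<'E'
from h import *
s,P,R=st();print(P,R.round(3),np.round(s['qpos'],2))
im,D,C=snap('top','t27');snap('side','s27');snap('wrist','w27')
cv2.imwrite('pics/t27c.png',cv2.resize(im[95:265,90:350,::-1],None,fx=3,fy=3))
E
```

```text
time: 54.55
position: [0.5162, 0.2629, 0.1918]
ee_rot: [3.141, 0.057, -0.0]
wrist_force: [0.0, 0.0, -2.4]
width: 0.0169
[0.51618013 0.26285432 0.19183918] [[ 0.999  0.036 -0.   ]
 [ 0.036 -0.999 -0.001]
 [-0.     0.001 -1.   ]] [ 0.41  0.22  1.3  -0.    1.63  0.37]
```

View pics/t27c.png

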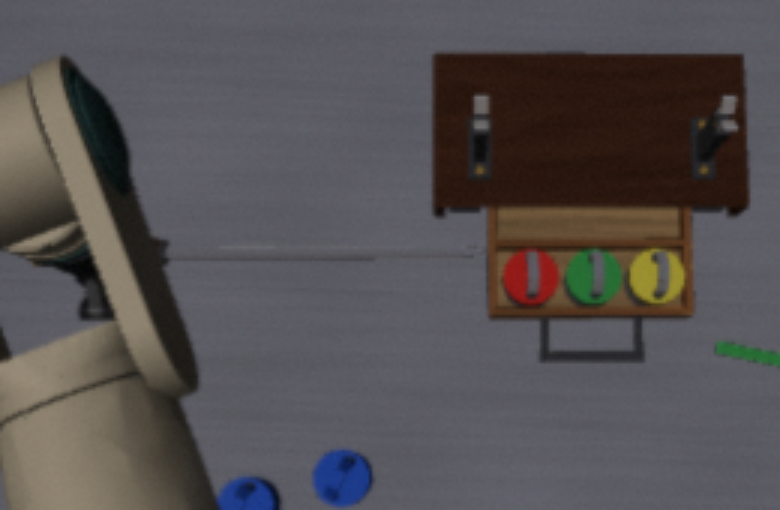

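View pics/s27.png

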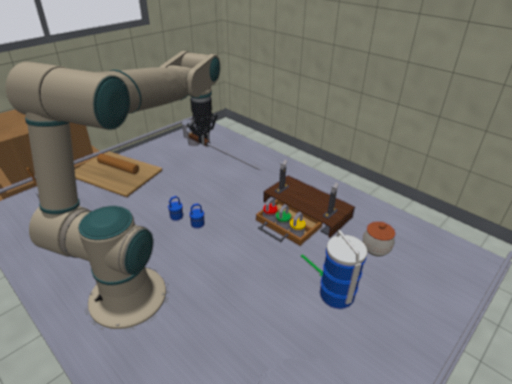

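View pics/w27.png

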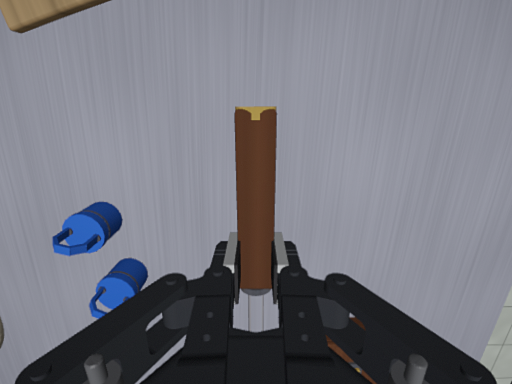

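```bash
cat >> h.py <<'E'
def rodfit(tag,zmin,zmax,box):
    """fit line to depth points of the rod; box in (lx0,lx1,ly0,ly1)"""
    im,D,C=load(tag);X=pts(C,D);q=X-SEAT; lx=q@XA; ly=q@YA
    m=(X[...,2]>zmin)&(X[...,2]<zmax)&(lx>box[0])&(lx<box[1])&(ly>box[2])&(ly<box[3])
    A=np.stack([ly[m],lx[m],X[...,2][m]],1)
    if len(A)<5: print('few',len(A)); return
    px=np.polyfit(A[:,0],A[:,1],1); pz=np.polyfit(A[:,0],A[:,2],1)
    print(len(A),'ly',A[:,0].min().round(4),A[:,0].max().round(4),'lx=%.4f%+.4f*ly z=%.4f%+.4f*ly'%(px[1],px[0],pz[1],pz[0]),'res',np.std(A[:,1]-np.polyval(px,A[:,0])).round(4),np.std(A[:,2]-np.polyval(pz,A[:,0])).round(4))
    return px,pz
E
python3 - <<'E'
from h import *
s,P,R=st(); print('tcp loc',(P-SEAT)@XA,(P-SEAT)@YA,P[2])
rodfit('t27',.16,.24,(-.16,-.08,.07,.32))
E
```

```text
tcp loc -0.12313679592272013 0.3849630043856122 0.19260415668754766
348 ly 0.1071 0.3187 lx=-0.1241+0.0019*ly z=0.1989+0.0054*ly res 0.0026 0.0019
```

```bash
python3 -m pendant '0 0 1 0 0 0 10;0 0 2 0 0 0 10;0 0 3 0 0 0 10;0 0 4 0 0 0 10;0 0 4.5 0 0 0 10;0 0 4.78 0 0 0 10;0 0 4.78 0 0 0 10;0 0 4.78 0 0 0 10'; python3 - <<'E'
from h import *
s,P,R=st(); print('tcp loc',(P-SEAT)@XA,(P-SEAT)@YA,P[2])
im,D,C=snap('top','t28'); rodfit('t28',.04,.12,(-.16,-.08,.1,.32)); rodfit('t28',.04,.12,(-.16,-.08,.11,.24))
snap('side','s28',(220,120,340,260),5)
rel(loc(-.1238,.142,.073),YAW)
E
```

```text
time: 55.5
position: [0.5172, 0.2633, 0.0745]
ee_rot: [-3.14, -0.056, -0.004]
wrist_force: [0.6, -0.1, -2.5]
width: 0.0167
tcp loc -0.12233690733329793 0.3852698244442638 0.07445131387670385
306 ly 0.1083 0.3191 lx=-0.1230+0.0021*ly z=0.0812+0.0044*ly res 0.003 0.0021
186 ly 0.111 0.2386 lx=-0.1230+0.0022*ly z=0.0807+0.0075*ly res 0.003 0.0023
row [-0.06  9.73  0.06 -0.01 -0.02  0.  ]
```

View pics/s28.png

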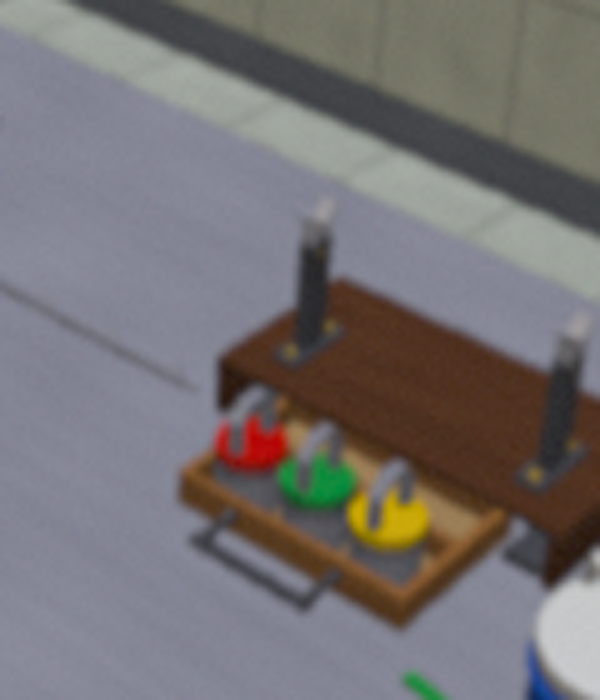

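```bash
python3 -m pendant '-0.06 0.5 0.06 0 0 0 10;-0.06 1.2 0.06 0 0 0 10;-0.06 1.9 0.06 0 0 0 10;-0.06 2.6 0.06 0 0 0 10;-0.06 3.3 0.06 0 0 0 10;-0.06 4 0.06 0 0 0 10;-0.06 4.5 0.06 0 0 0 10;-0.06 4.5 0.06 0 0 0 10'; python3 - <<'E'
from h import *
s,P,R=st(); print('tcp loc',(P-SEAT)@XA,(P-SEAT)@YA,P[2],s['wrist_force'])
im,D,C=snap('top','t29',(150,130,340,240),4)
snap('side','s29',(220,120,340,260),5)
rel(loc(-.1238,.142,.073),YAW)
E
```

```text
time: 56.4
position: [0.5199, 0.1486, 0.0731]
ee_rot: [-3.141, -0.051, -0.005]
wrist_force: [0.5, -0.6, -1.7]
width: 0.0167
tcp loc -0.12368644644431982 0.27059971580737247 0.07313554788757481 [ 0.51997051 -0.55678319 -1.72247266]
row [-0.    5.22  0.   -0.01 -0.02 -0.01]
```

View pics/t29.png

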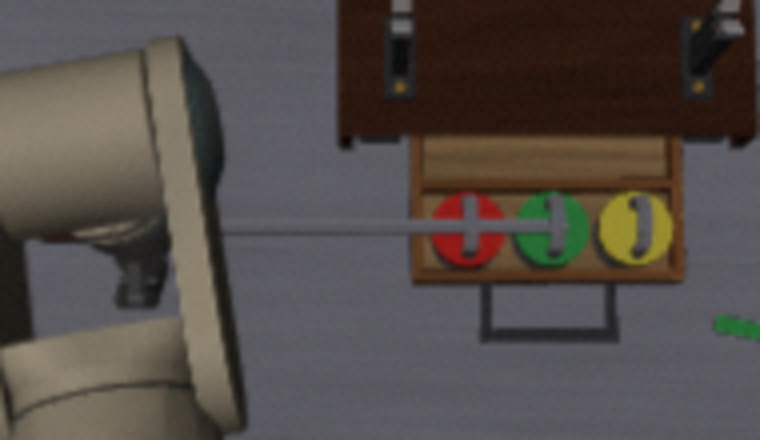

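View pics/s29.png

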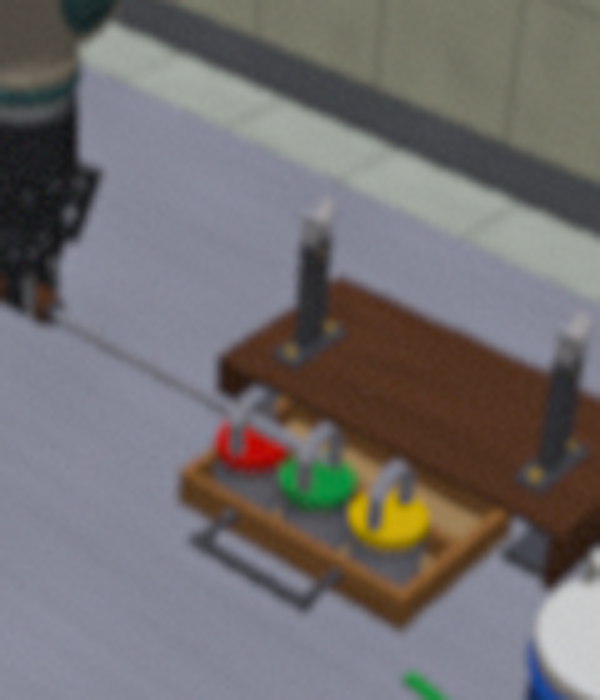

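Threading through red and green works without contact. Continue.

```bash
python3 -m pendant '0 0.5 0 0 0 0 10;0 1.2 0 0 0 0 10;0 1.9 0 0 0 0 10;0 2.6 0 0 0 0 10;0 3.3 0 0 0 0 10;0 4 0 0 0 0 10;0 4.7 0 0 0 0 10;0 5.2 0 0 0 0 10;0 5.22 0 0 0 0 10;0 5.22 0 0 0 0 10'; python3 - <<'E'
from h import *
s,P,R=st(); print('tcp loc',(P-SEAT)@XA,(P-SEAT)@YA,P[2],s['wrist_force'])
im,D,C=snap('top','t30',(180,130,350,240),4)
E
```

```text
time: 57.5
position: [0.5244, 0.0203, 0.073]
ee_rot: [-3.14, -0.054, -0.005]
wrist_force: [0.6, 1.1, -2.0]
width: 0.0166
tcp loc -0.1238033829750055 0.1421387337369367 0.07299072645010943 [ 0.55868241  1.06795288 -2.01368739]
```

View pics/t30.png

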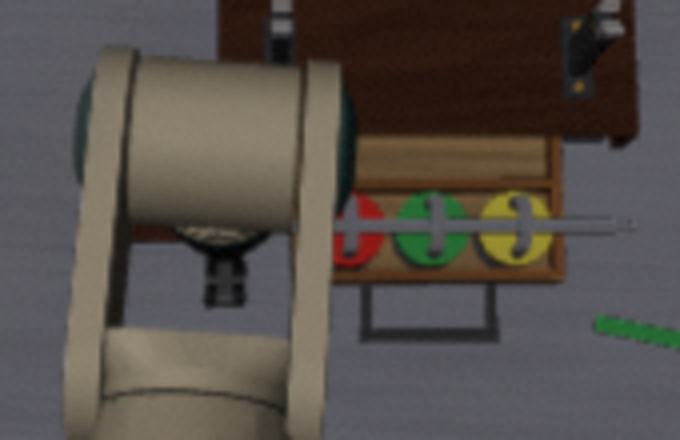

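```bash
python3 -m pendant '0 0 -0.2 0 0 0 10;0 0 -0.4 0 0 0 10;0 0 -0.5 0 0 0 10;0 0 -0.6 0 0 0 10;0 0 -0.75 0 0 0 10;0 0 -0.9 0 0 0 10;0 0 -1.1 0 0 0 10;0 0 -1.3 0 0 0 10;0 0 -1.5 0 0 0 10;0 0 -1.7 0 0 0 10;0 0 -1.9 0 0 0 10;0 0 -2.1 0 0 0 10;0 0 -2.3 0 0 0 10;0 0 -2.5 0 0 0 10;0 0 -2.5 0 0 0 10;0 0 -2.5 0 0 0 10'; python3 - <<'E'
from h import *
s,P,R=st(); print('tcp loc',(P-SEAT)@XA,(P-SEAT)@YA,P[2],s['wrist_force'],s['width'])
im,D,C=snap('top','t31',(180,130,350,240),4);snap('side','s31',(220,120,340,260),5)
rodfit('t31',.125,.16,(-.135,-.11,-.145,-.07))
X=pts(C,D);q=X-SEAT; lx=q@XA; ly=q@YA
for a in(-.14,-.12,-.1,-.085,-.03,.03):
    m=(abs(ly-a)<.006)&(abs(lx+.1238)<.008)&(X[...,2]>.1); print(a,np.median(X[...,2][m]),m.sum())
E
```

```text
time: 59.15
position: [0.5241, 0.0205, 0.1355]
ee_rot: [-3.14, -0.055, -0.005]
wrist_force: [-0.8, 0.2, -4.0]
width: 0.0164
tcp loc -0.12403452321917058 0.14236615565037064 0.13545854262256893 [-0.81243186  0.24233581 -4.03657192] 0.01638451732900382
90 ly -0.1355 -0.0716 lx=-0.1245+0.0016*ly z=0.1450+0.0475*ly res 0.0027 0.0019
-0.14 0.1386190322964463 2
-0.12 0.14021044784900571 15
-0.1 0.13992228957946518 16
-0.085 0.1399307469640671 26
-0.03 0.13985759854178098 29
0.03 0.14228149880380414 24
```

View pics/s31.png

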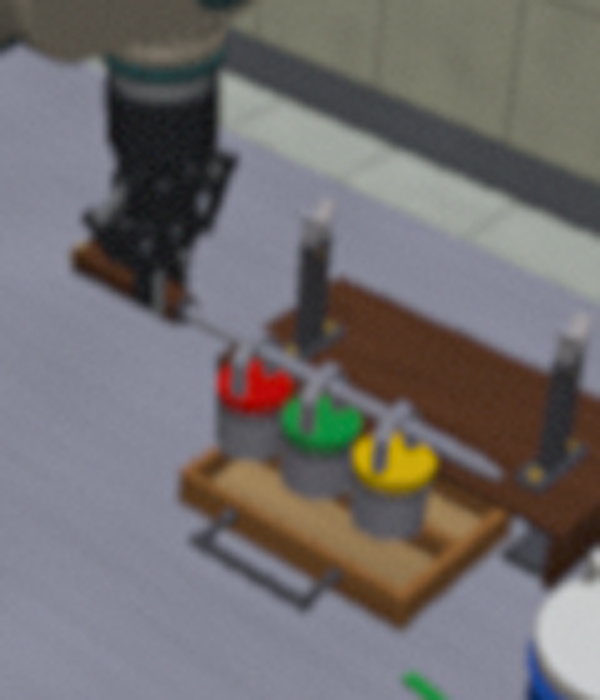

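View pics/t31.png

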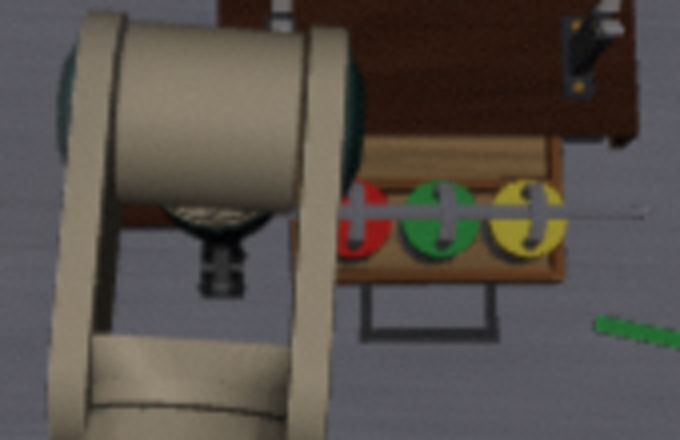

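```bash
python3 -m pendant '0 0 -0.2 -0.05 0 0 10;0 0 -0.5 -0.1 0 0 10;0 0 -0.8 -0.11 0 0 10;0 0 -1.1 -0.11 0 0 10;0 0 -1.4 -0.11 0 0 10;0 0 -1.7 -0.11 0 0 10;0 0 -2 -0.11 0 0 10;0 0 -2.2 -0.11 0 0 10;0 0 -2.3 -0.11 0 0 10;0 0 -2.3 -0.11 0 0 10;0 0 -2.3 -0.11 0 0 10;0 0 -2.3 -0.11 0 0 10'; python3 - <<'E'
from h import *
s,P,R=st(); print('tcp loc',(P-SEAT)@XA,(P-SEAT)@YA,P[2],s['wrist_force'],s['width'])
im,D,C=snap('top','t32',(180,130,350,240),4)
X=pts(C,D);q=X-SEAT; lx=q@XA; ly=q@YA
for a in(-.13,-.12,-.1,-.09,-.03,.03):
    m=(abs(ly-a)<.006)&(abs(lx+.1238)<.008)&(X[...,2]>.15); print(a,np.median(X[...,2][m]),np.median(lx[m]),m.sum())
# clips in top
for a in(.106,-.106):
    for z0,z1 in((.155,.18),):
        m=(abs(ly-a)<.010)&(abs(lx)<.04)&(X[...,2]>z0)&(X[...,2]<z1); print('clip',a,m.sum(),lx[m].min(),lx[m].max(),np.median(lx[m]),np.median(ly[m]))
rel(loc(0,.142,.193),None)
E
```

```text
time: 60.45
position: [0.5236, 0.0204, 0.1921]
ee_rot: [3.127, 0.055, 0.003]
wrist_force: [0.4, -0.8, -3.8]
width: 0.017
tcp loc -0.12456494996607709 0.14229927633376868 0.19214448031686046 [ 0.4353858  -0.79166963 -3.77516899] 0.017027926828000632
-0.13 0.2005692505548915 -0.12557463930427723 12
-0.12 0.2002575877176228 -0.12581032585591856 19
-0.1 0.20109892660418763 -0.12498146529038198 20
-0.09 0.20055407861161523 -0.12560818792286646 21
-0.03 0.2001741679567619 -0.1256013606596145 23
0.03 0.199709810697208 -0.12602262645136797 29
clip 0.106 10 0.010923954913259844 0.01368893821667751 0.01229336897383225 0.10598842399095146
clip -0.106 48 -0.01298950748601187 0.015036253220076132 0.005994591548648886 -0.10534134271188206
row [ 4.98  0.01 -0.02]
```

```bash
python3 - <<'E'
from h import *
for t in('top0','t25','t2'):
    im,D,C=load(t); X=pts(C,D);q=X-SEAT; lx=q@XA; ly=q@YA
    for a in(.106,-.106):
        m=(abs(ly-a)<.012)&(abs(lx)<.04)&(X[...,2]>.158)&(X[...,2]<.18); print(t,a,m.sum(),lx[m].min().round(4),lx[m].max().round(4),ly[m].min().round(4),ly[m].max().round(4),'leafmeans',lx[m&(lx<0)].mean().round(4),lx[m&(lx>0)].mean().round(4))
E
```

```text
top0 0.106 44 -0.0135 0.0137 0.1008 0.1112 leafmeans -0.0089 0.0085
top0 -0.106 46 -0.0134 0.0149 -0.1122 -0.0987 leafmeans -0.0086 0.0092
t25 0.106 45 -0.0141 0.0135 0.1008 0.1112 leafmeans -0.009 0.0083
t25 -0.106 46 -0.0127 0.0142 -0.1123 -0.0996 leafmeans -0.008 0.0093
t2 0.106 44 -0.0137 0.0144 0.1008 0.1112 leafmeans -0.0088 0.0083
t2 -0.106 46 -0.0124 0.015 -0.1122 -0.0992 leafmeans -0.0081 0.009
```

```bash
python3 -m pendant '0.1 0 0 0 0 0 10;0.3 0 0 0 0 0 10;0.6 0 0 0 0 0 10;0.9 0 0 0 0 0 10;1.2 0 0 0 0 0 10;1.5 0 0 0 0 0 10;1.8 0 0 0 0 0 10;2.1 0 0 0 0 0 10;2.4 0 0 0 0 0 10;2.7 0 0 0 0 0 10;3 0 0 0 0 0 10;3.3 0 0 0 0 0 10;3.6 0 0 0 0 0 10;3.9 0 0 0 0 0 10;4.2 0 0 0 0 0 10;4.5 0 0 0 0 0 10;4.75 0 0 0 0 0 10;4.9 0 0 0 0 0 10;5 0 0 0 0 0 10;5.02 0 0 0 0 0 10'; python3 -m pendant '0.02 0 0 0 0 0 10;0.02 0 0 0 0 0 10;0.02 0 0 0 0 0 10;0.02 0 0 0 0 0 10;0.02 0 0 0 0 0 10'; python3 - <<'E'
from h import *
s,P,R=st(); print('tcp loc',(P-SEAT)@XA,(P-SEAT)@YA,P[2],s['wrist_force'],s['width'])
im,D,C=snap('top','t33',(180,90,350,200),4);snap('side','s33',(220,120,360,260),5)
rodfit('t33',.182,.215,(-.012,.012,-.145,-.07))
X=pts(C,D);q=X-SEAT; lx=q@XA; ly=q@YA
for a in(-.13,-.12,-.1,-.09,-.03,.03):
    m=(abs(ly-a)<.006)&(abs(lx)<.012)&(X[...,2]>.188); print(a,np.median(X[...,2][m]),np.median(lx[m]),m.sum())
E
```

```text
time: 62.5
position: [0.6492, 0.0248, 0.1924]
ee_rot: [3.127, 0.055, 0.003]
wrist_force: [0.1, -0.8, -3.3]
width: 0.0164
time: 63.0
position: [0.6496, 0.0248, 0.1924]
ee_rot: [3.127, 0.055, 0.003]
wrist_force: [-0.5, -0.4, -3.1]
width: 0.0171
tcp loc 0.0015590134959962928 0.1422476276136496 0.19241079107682935 [-0.49957947 -0.41064164 -3.11730785] 0.017091940958489416
96 ly -0.1372 -0.071 lx=0.0002-0.0075*ly z=0.2044+0.0335*ly res 0.0027 0.0019
-0.13 0.20009095773633728 0.001314900290933947 12
-0.12 0.20109105731492377 0.000426661820626534 19
-0.1 0.20047205465737944 0.0007455457077554776 18
-0.09 0.20124202835394045 -1.0958646560683486e-05 19
-0.03 0.20124864374747978 0.0005718442430074607 20
0.03 0.20047434299416425 3.0681382739945003e-06 20
```

View pics/t33.png

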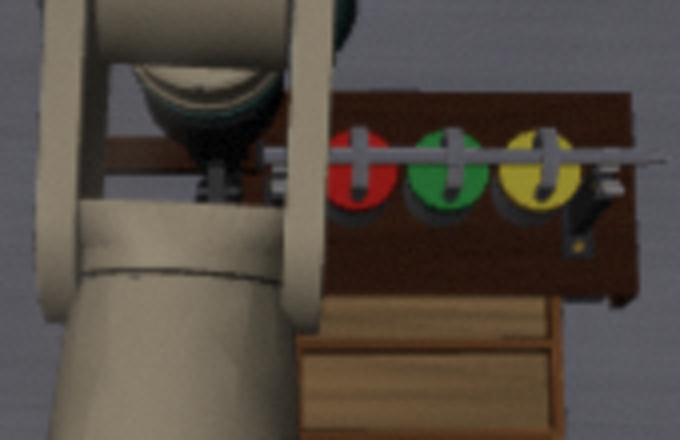

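View pics/s33.png

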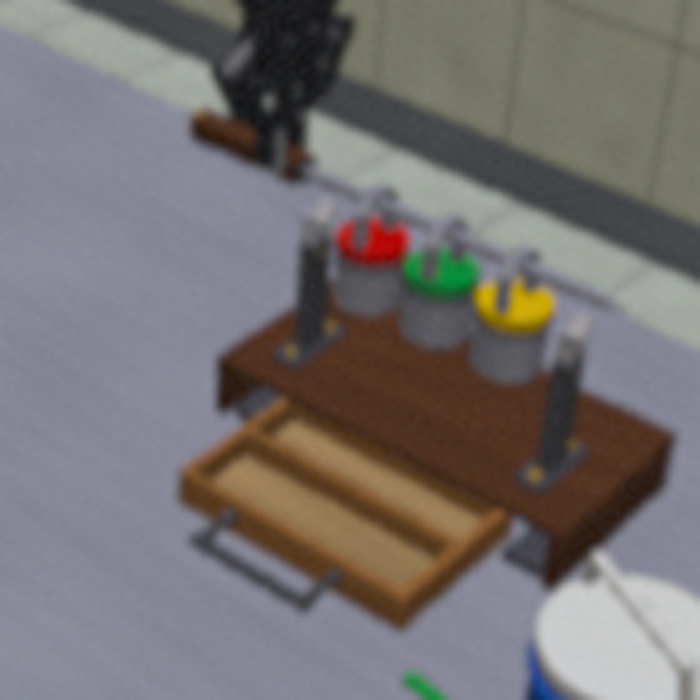

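```bash
python3 -m pendant '-0.02 0 0.3 0 0 0 10;-0.02 0 0.6 0 0 0 10;-0.02 0 0.9 0 0 0 10;-0.02 0 1.1 0 0 0 10;-0.02 0 1.25 0 0 0 10;-0.02 0 1.35 0 0 0 10;-0.02 0 1.35 0 0 0 10;-0.02 0 1.35 0 0 0 10'; python3 - <<'E'
from h import *
s,P,R=st(); print('tcp loc',(P-SEAT)@XA,(P-SEAT)@YA,P[2],s['wrist_force'],s['torque'],s['width'])
im,D,C=snap('top','t34',(180,90,350,200),4)
X=pts(C,D);q=X-SEAT; lx=q@XA; ly=q@YA
for a in(-.13,-.12,-.09,-.03,.03):
    m=(abs(ly-a)<.006)&(abs(lx)<.008)&(X[...,2]>.14); print(a,np.median(X[...,2][m]),np.median(lx[m]),m.sum())
E
```

```text
time: 63.9
position: [0.6495, 0.0244, 0.1595]
ee_rot: [3.127, 0.055, 0.005]
wrist_force: [-1.9, -0.1, 1.2]
width: 0.0164
tcp loc 0.001371245998552968 0.14181139796391534 0.15952131172510486 [-1.92372099 -0.13207615  1.18163409] [ 0.21786459  0.29868131 -0.05634217] 0.01640094011641746
-0.13 0.1690557170851687 0.0006010189841515028 12
-0.12 0.16973503016590014 0.0011988464153704728 18
-0.09 0.16923368417340964 -0.0009135279643397036 17
-0.03 0.16920070322150693 0.0007268588998430556 17
0.03 0.16847118902804611 0.00025315053060444986 20
```

```bash
python3 -m pendant '-0.03 0 0.1 0 0 0 10;-0.03 0 0.2 0 0 0 10;-0.03 0 0.3 0 0 0 10;-0.03 0 0.3 0 0 0 10'; python3 - <<'E'
from h import *
s,P,R=st(); print('tcp loc',(P-SEAT)@XA,(P-SEAT)@YA,P[2],s['wrist_force'],s['torque'],s['width'])
E
python3 -m pendant '0 0 0.08 0 0 0 10;0 0 0.16 0 0 0 10;0 0 0.22 0 0 0 10;0 0 0.22 0 0 0 10'; python3 - <<'E'
from h import *
s,P,R=st(); print('tcp loc',(P-SEAT)@XA,(P-SEAT)@YA,P[2],s['wrist_force'],s['torque'],s['width'])
im,D,C=snap('top','t35',(180,90,350,200),4)
X=pts(C,D);q=X-SEAT; lx=q@XA; ly=q@YA
for a in(-.13,-.12,-.09,-.03,.03):
    m=(abs(ly-a)<.006)&(abs(lx)<.008)&(X[...,2]>.14); print(a,np.median(X[...,2][m]),np.median(lx[m]),m.sum())
E
```

```text
time: 64.35
position: [0.6487, 0.024, 0.1517]
ee_rot: [3.127, 0.055, 0.005]
wrist_force: [-0.7, 0.9, 1.1]
width: 0.0167
tcp loc 0.0006305447769579319 0.14151305229142577 0.15166881312563207 [-0.66884981  0.90612553  1.1385436 ] [-0.48168666  0.11291956 -0.00422103] 0.01665441228230575
time: 64.75
position: [0.6488, 0.0239, 0.1462]
ee_rot: [3.126, 0.055, 0.006]
wrist_force: [-0.6, 1.8, 2.1]
width: 0.0168
tcp loc 0.0007456342957239553 0.14139458320084144 0.14622098480905166 [-0.59063968  1.80383694  2.10256306] [-0.77471044  0.04313428 -0.11994134] 0.0167639340917466
-0.13 0.1666257908030409 -0.0003200605400772837 10
-0.12 0.1687955742366328 -0.0010293130995389374 15
-0.09 0.16599149267293736 -0.0020804039223523557 18
-0.03 0.1630799054178717 -0.0007857540194965693 20
0.03 0.16162285722771114 0.00018238292894471323 17
```

```bash
python3 -m pendant '0 0 0 0 0 0 30;0 0 0 0 0 0 44;0 0 0 0 0 0 44;0 0 0 0 0 0 44;0 0 -1 0 0 0 44;0 0 -2 0 0 0 44;0 0 -3.2 0 0 0 44;0 0 -3.2 0 0 0 44' 40; python3 - <<'E'
from h import *
s,P,R=st(); print('tcp loc',(P-SEAT)@XA,(P-SEAT)@YA,P[2])
im,D,C=snap('top','t36',(180,90,350,200),4);snap('side','s36',(220,120,360,260),5)
X=pts(C,D);q=X-SEAT; lx=q@XA; ly=q@YA
for a in(-.13,-.12,-.09,-.03,.03):
    m=(abs(ly-a)<.006)&(abs(lx)<.008)&(X[...,2]>.14); print(a,np.median(X[...,2][m]),np.median(lx[m]),m.sum())
m=(X[...,2]>.14)&(X[...,2]<.2)&(abs(lx)<.01)&(ly<-.1); print('tip',ly[m].min())
for a,b in((-.095,-.03),(-.03,.03),(.03,.095)):
    k=(abs(lx)<.025)&(X[...,2]>.1)&(X[...,2]<.14)&(ly>a)&(ly<b); print('dabba',ly[k].min(),ly[k].max(),np.median(ly[k]),np.median(lx[k]))
E
```

```text
time: 65.6
position: [0.6501, 0.0251, 0.2319]
ee_rot: [3.126, 0.055, 0.02]
wrist_force: [0.1, -0.6, 0.9]
width: 0.0441
tcp loc 0.0019994496283242936 0.14254684648453228 0.23194852425269294
-0.13 0.1670498459779773 -0.0005383697410424002 11
-0.12 0.16803981266265078 -0.0007641974165084394 14
-0.09 0.16632818715220937 -0.0027769119918397713 17
-0.03 0.16430091370538716 -0.0011400708556317594 20
0.03 0.16089006185078408 -0.0014240252383797562 18
tip -0.13746545129778992
dabba -0.08551824258631151 -0.03556242235001144 -0.055828555338176745 -0.009493175925748585
dabba -0.02730881486055525 0.023302696692603028 0.0019129249311763167 -0.009056129569430763
dabba 0.031208936905765275 0.07381502771042948 0.05249443270974299 -0.008397913242002954
```

View pics/s36.png

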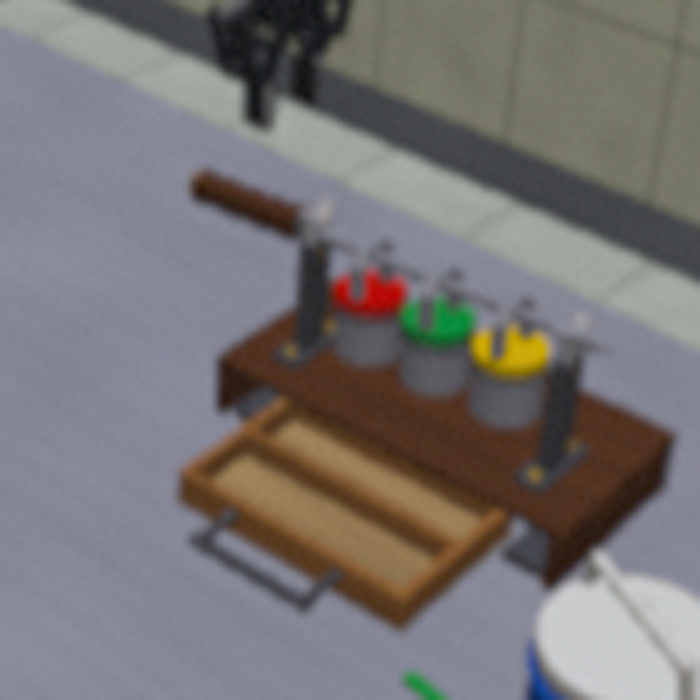

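View pics/t36.png

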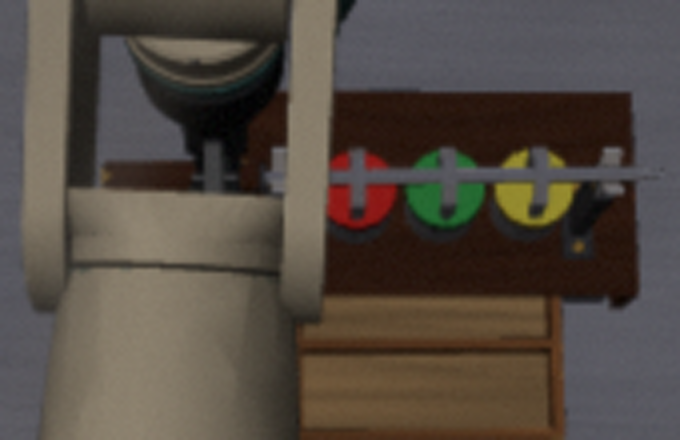

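```bash
python3 - <<'E'
from h import *
rel(loc(-.0005,-.081,.22),YAW);rel(loc(-.0005,-.081,.17),YAW)
E
```

```text
row [-0.05  8.94  0.4   0.11 -0.04 -0.  ]
row [-0.06  8.91  2.4   0.11 -0.04 -0.  ]
```

```bash
python3 -m pendant '-0.05 1.5 0 0.1 0 0 0;-0.05 3 0 0.11 -0.04 0 0;-0.05 4.5 0 0.11 -0.04 0 0;-0.05 6 0 0.11 -0.04 0 0;-0.05 7.5 0 0.11 -0.04 0 0;-0.05 8.94 0 0.11 -0.04 0 0;-0.05 8.94 0.4 0.11 -0.04 0 0;-0.05 8.94 1 0.11 -0.04 0 0;-0.06 8.91 1.6 0.11 -0.04 0 0;-0.06 8.91 2.1 0.11 -0.04 0 0;-0.06 8.91 2.3 0.11 -0.04 0 0;-0.06 8.91 2.4 0.11 -0.04 0 0;-0.06 8.91 2.4 0.11 -0.04 0 0' 60; python3 - <<'E'
from h import *
s,P,R=st(); print('tcp loc',(P-SEAT)@XA,(P-SEAT)@YA,P[2],s['wrist_force'])
snap('side','s37',(220,120,360,260),5);snap('wrist','w37')
E
```

```text
time: 67.0
position: [0.6556, -0.1981, 0.1702]
ee_rot: [-3.141, -0.056, 0.001]
wrist_force: [0.8, -0.1, 0.6]
width: 0.0
tcp loc -0.0004182246712156564 -0.08070441886494152 0.17021858028520204 [ 0.76875977 -0.09372488  0.60086398]
```

View pics/s37.png

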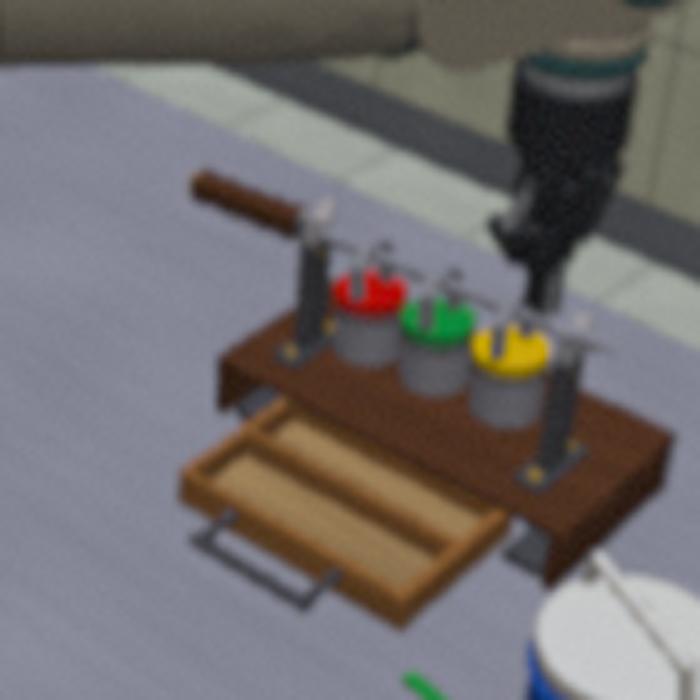

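View pics/w37.png

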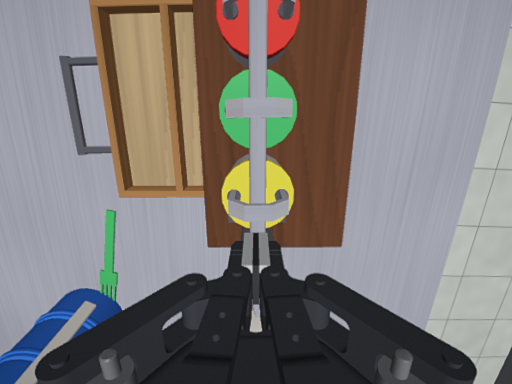

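```bash
python3 -m pendant '0 0 0.15 0 0 0 0;0 0 0.3 0 0 0 0;0 0 0.4 0 0 0 0;0 0 0.5 0 0 0 0;0 0 0.5 0 0 0 0'; python3 - <<'E'
from h import *
s,P,R=st(); print('tcp loc',(P-SEAT)@XA,(P-SEAT)@YA,P[2],s['wrist_force'])
E
python3 -m pendant '0 0 0.06 0 0 0 0;0 0 0.06 0 0 0 0'
```

```text
time: 67.6
position: [0.6555, -0.1983, 0.1577]
ee_rot: [-3.14, -0.055, 0.001]
wrist_force: [0.4, -0.3, 0.2]
width: 0.0001
tcp loc -0.0004979828075853159 -0.08091576371657937 0.15767845137355702 [ 0.41139806 -0.30289204  0.22488623]
time: 67.8
position: [0.6557, -0.1982, 0.1569]
ee_rot: [-3.141, -0.055, -0.001]
wrist_force: [-0.5, 0.8, 3.1]
width: -0.0002
```

```bash
python3 -m pendant '0 0 0.06 0 0 0 0;0 0 0.06 0 0 0 0'; python3 -m pendant '0 0 -0.5 0 0 0 0;0 0 -1.5 0 0 0 0;0 0 -3 0 0 0 0;0 0 -4 0 0 0 0;-2 0 -4 0 0 0 0;-4 0 -4 0 0 0 0;-6 0 -4 0 0 0 0;-6 0 -4 0 0 0 0;-6 0 -4 0 0 0 0'; python3 - <<'E'
from h import *
im,D,C=snap('top','t38',(180,90,350,200),4);snap('side','s38',(220,120,360,260),5);snap('wrist','w38')
X=pts(C,D);q=X-SEAT; lx=q@XA; ly=q@YA
for a in(-.13,-.12,-.09,-.03,.03,.09,.12,.15,.2):
    m=(abs(ly-a)<.006)&(abs(lx)<.01)&(X[...,2]>.14); print(a,np.median(X[...,2][m]),np.median(lx[m]),m.sum())
E
```

```text
time: 68.0
position: [0.6563, -0.1982, 0.1567]
ee_rot: [3.141, 0.056, 0.005]
wrist_force: [-0.1, 0.9, 5.8]
width: -0.0002
time: 68.9
position: [0.5054, -0.2036, 0.2572]
ee_rot: [3.14, 0.054, 0.006]
wrist_force: [0.9, 0.6, 0.3]
width: -0.0002
-0.13 nan nan 0
-0.12 0.15657386296023834 0.0027605951980364868 1
-0.09 0.15588479849943282 -0.0013135240553374568 16
-0.03 0.15570772572112027 -0.0011652121763471358 16
0.03 0.15578837265363132 -0.0013141036585302469 16
0.09 0.15652129763279174 -0.0016877964638270667 20
0.12 0.16106163488704875 -0.0024034247932220943 31
0.15 0.16141483492908057 -0.002222811974484932 45
0.2 0.16136051653853573 -0.0019910887614207713 44
  return _methods._mean(a, axis=axis, dtype=dtype,
  ret = ret.dtype.type(ret / rcount)
```

View pics/t38.png

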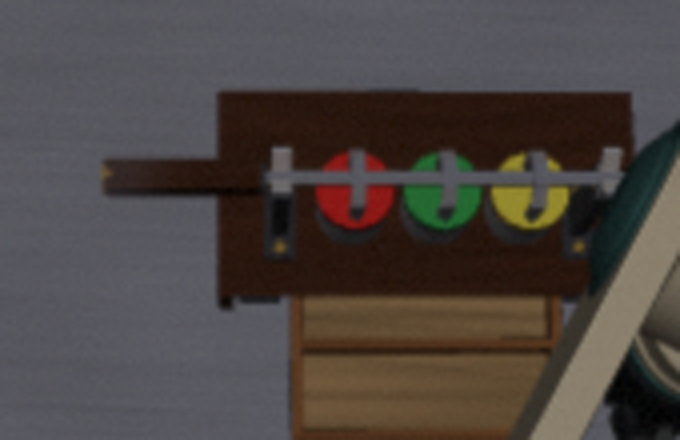

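View pics/w38.png

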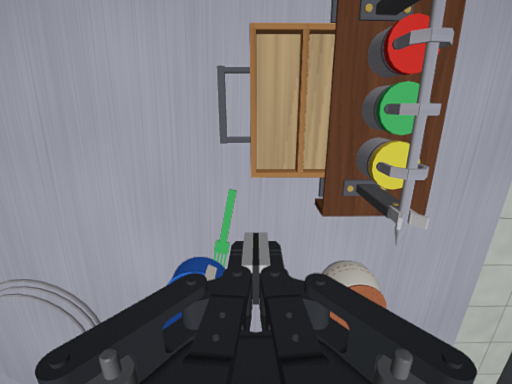

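```bash
python3 - <<'E'
from h import *
im,D,C=load('w38');X=pts(C,D);q=X-SEAT; lx=q@XA; ly=q@YA
m=(X[...,2]>.010)&(X[...,2]<.03)&(lx<-.175)&(lx>-.23)&(abs(ly)<.035); print('bar wrist',lx[m].min(),lx[m].max(),np.median(X[...,2][m]),m.sum())
im,D,C=load('t38');X=pts(C,D);q=X-SEAT; lx=q@XA; ly=q@YA
m=(X[...,2]>.012)&(X[...,2]<.035)&(lx<-.175)&(lx>-.23)&(abs(ly)<.035); print('bar top',lx[m].min(),lx[m].max(),m.sum())
rel(loc(-.197,0,.12),YAW);rel(loc(-.197,0,.006),YAW)
E
```

```text
bar wrist -0.19865639730149987 -0.18836906940459563 0.025300837578767825 408
bar top -0.19925338489777916 -0.19043881105720087 89
row [-1.94 -3.24  5.47  0.01 -0.03  0.  ]
row [-1.960e+00 -3.250e+00  1.003e+01  1.000e-02 -3.000e-02  0.000e+00]
```

```bash
python3 -m pendant '-1 -1.5 0 0 0 0 32;-1.86 -3.24 0.5 0 0 0 32;-1.86 -3.24 2 0 0 0 32;-1.86 -3.24 4 0 0 0 32;-1.86 -3.24 6 0 0 0 32;-1.86 -3.24 8 0 0 0 32;-1.86 -3.24 9.4 0 0 0 32;-1.86 -3.24 10 0 0 0 32;-1.86 -3.24 10 0 0 0 32;-1.86 -3.24 10 0 0 0 0;-1.86 -3.24 10 0 0 0 0;-1.86 -3.24 10 0 0 0 0;-1.86 -3.24 10 0 0 0 0;-1.86 -3.24 10 0 0 0 0' 60; python3 - <<'E'
from h import *
s,P,R=st(); print('tcp loc',(P-SEAT)@XA,(P-SEAT)@YA,P[2],s['wrist_force'],s['width'])
E
```

```text
time: 70.45
position: [0.4601, -0.1248, 0.0082]
ee_rot: [3.139, 0.056, 0.012]
wrist_force: [2.7, 0.4, 5.5]
width: 0.0074
tcp loc -0.19311925767610288 -0.0005833847581113109 0.008153387491027765 [2.71700717 0.35296181 5.52653263] 0.0073678994636189555
```

```bash
python3 -m pendant '0.3 0 0 0 0 0 0;0.7 0 0 0 0 0 0;1.1 0 0 0 0 0 0;1.5 0 0 0 0 0 0;1.9 0 0 0 0 0 0;2.3 0 0 0 0 0 0;2.7 0 0 0 0 0 0;3.1 0 0 0 0 0 0;3.5 0 0 0 0 0 0;3.8 0 0 0 0 0 0;4 0 0 0 0 0 0;4 0 0 0 0 0 0'; python3 - <<'E'
from h import *
s,P,R=st(); print('tcp loc',(P-SEAT)@XA,(P-SEAT)@YA,P[2],s['wrist_force'],s['width'])
E
python3 -m pendant '0.1 0 0 0 0 0 0;0.2 0 0 0 0 0 0;0.24 0 0 0 0 0 0;0.24 0 0 0 0 0 0'; python3 - <<'E'
from h import *
s,P,R=st(); print('tcp loc',(P-SEAT)@XA,s['wrist_force'],s['width'])
im,D,C=snap('top','t40',(200,90,350,200),4);X=pts(C,D);q=X-SEAT; lx=q@XA
E
```

```text
time: 71.65
position: [0.5608, -0.121, 0.0083]
ee_rot: [3.14, 0.057, 0.013]
wrist_force: [1.3, -0.4, -7.2]
width: 0.0074
tcp loc -0.09242733047330084 -0.0003201176718352964 0.008283646118635277 [ 1.33844386 -0.42705374 -7.18841454] 0.007412269662687591
time: 72.05
position: [0.561, -0.1209, 0.0081]
ee_rot: [3.141, 0.056, -0.011]
wrist_force: [-34.0, 1.2, 19.3]
width: 0.008
tcp loc -0.0921440239472364 [-34.04740735   1.21797265  19.2635837 ] 0.007984010914317632
```

View pics/t40.png

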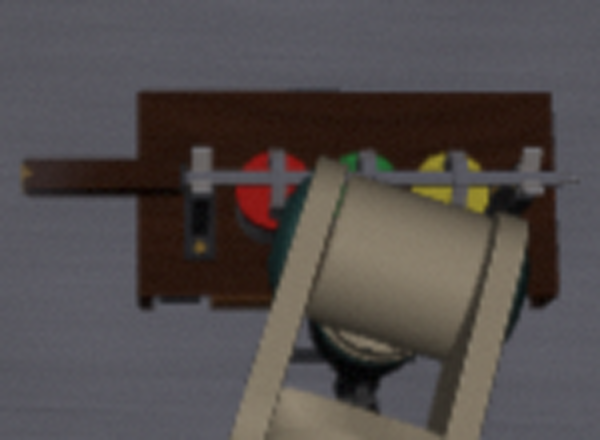

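Hit the stop (34 N), so the tray is fully in. Relax, release and retreat.

```bash
python3 -m pendant '0 0 0 0 0 0 0;-0.02 0 0 0 0 0 10;-0.02 0 0 0 0 0 24;-0.02 0 0 0 0 0 28;-0.1 0 0 0 0 0 28;-0.1 0 0 0 0 0 28;-0.1 0 -1 0 0 0 28;-0.3 0 -2.5 0 0 0 28;-2 0 -4 0 0 0 28;-3.5 0 -5.5 0 0 0 28;-4 -2 -6 0 0 0 28;-4 -4 -6 0 0 0 28;-4 -6 -6 0 0 0 28;-4 -8 -6 0 0 0 28;-4 -8 -6 0 0 0 28'; python3 - <<'E'
from h import *
im,D,C=snap('top','t41',(200,90,350,200),4);snap('side','s41',(220,120,360,260),5)
X=pts(C,D);q=X-SEAT; lx=q@XA; ly=q@YA
for a in(-.09,-.03,.03,.09,.15,.2):
    m=(abs(ly-a)<.006)&(abs(lx)<.012)&(X[...,2]>.14); print(a,np.median(X[...,2][m]),np.median(lx[m]),m.sum())
m=(abs(lx)<.013)&(X[...,2]>.13)&(X[...,2]<.18)&(ly<.3);print('ly ext',ly[m].min(),ly[m].max())
m=(X[...,2]>.012)&(X[...,2]<.035)&(lx<-.065)&(lx>-.13)&(abs(ly)<.035); print('bar',lx[m].min(),lx[m].max())
for a,b in((-.095,-.03),(-.03,.03),(.03,.095)):
    k=(abs(lx)<.04)&(X[...,2]>.1)&(X[...,2]<.135)&(ly>a)&(ly<b); print('lid',ly[k].min(),ly[k].max(),lx[k].min(),lx[k].max())
E
```

```text
time: 73.6
position: [0.4545, 0.0798, 0.1593]
ee_rot: [-3.139, -0.065, 0.009]
wrist_force: [0.7, -0.9, -0.2]
width: 0.0276
-0.09 0.15551936498648444 -0.0018114226134754723 16
-0.03 0.15392471302459726 -0.0010872318861885348 16
0.03 0.1545703831827861 -0.001640326532374636 15
0.09 0.15582067116989826 -0.0016518327667602493 20
0.15 0.16192597215226356 -0.0023465839090680055 45
0.2 0.16153440833833665 -0.002299298600109339 44
ly ext -0.13890596122362872 0.22093184240203848
bar -0.0987900476681299 -0.08839578396476315
lid -0.08482491762092903 -0.03482976693693458 -0.025093687963506917 0.02645502270697353
lid -0.02557666317811351 0.023218769120622772 -0.025043462059634734 0.02609808876119426
lid 0.03107815948902358 0.08160333707863965 -0.024638994349800724 0.026764053018159508
```

View pics/t41.png

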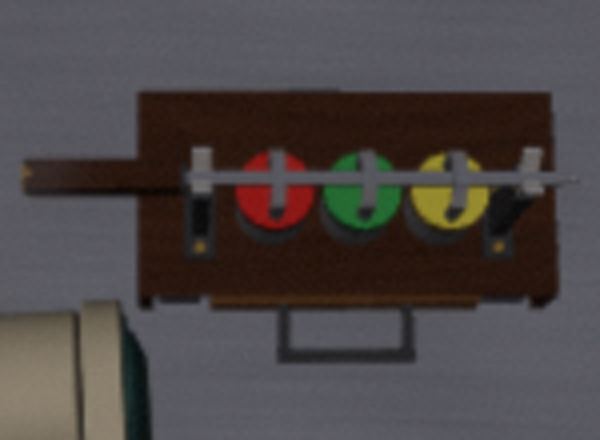

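View pics/s41.png

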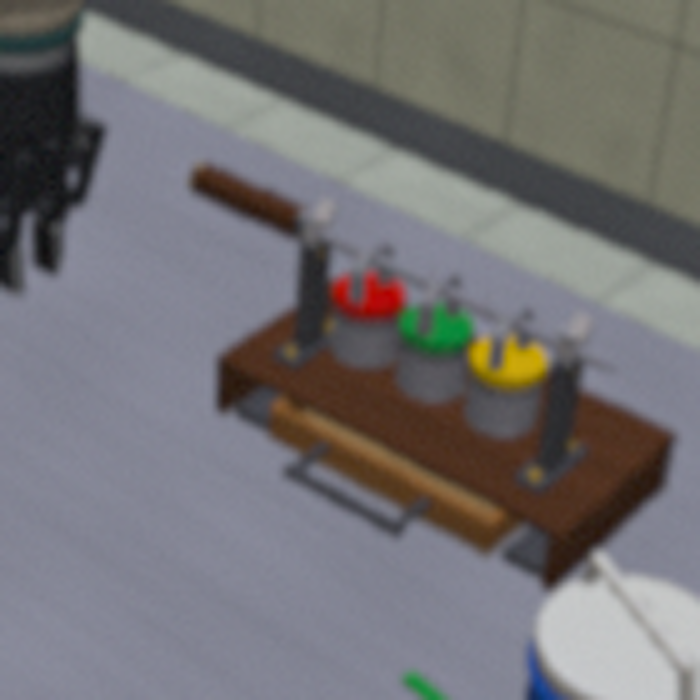

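```bash
python3 -m pendant '0 0 0 0 0 0 28;0 0 0 0 0 0 28;0 0 0 0 0 0 28;0 0 0 0 0 0 28;0 0 0 0 0 0 28;0 0 0 0 0 0 28;0 0 0 0 0 0 28;0 0 0 0 0 0 28;0 0 0 0 0 0 28;0 0 0 0 0 0 28'; python3 - <<'E'
from h import *
im,D,C=snap('top','t42'); a=load('t41')[0]
hs=[]
for A in(a,im):
    o=[]
    h=cv2.cvtColor(A,cv2.COLOR_RGB2HSV)
    for lo,hi in((0,6),(22,34),(55,80)):
        m=(h[...,0]>=lo)&(h[...,0]<=hi)&(h[...,1]>150)&(h[...,2]>60); m[:120]=0;m[150:]=0;m[:,:250]=0;m[:,340:]=0
        v,u=np.nonzero(m); o.append((u.mean().round(2),v.mean().round(2)))
    print(o)
i0=load('top0')[0]
# fork/pot/tiffin change since start
d=np.abs(i0.astype(int)-im).max(-1); print('diff fork',(d[205:225,328:368]>40).sum(),'pot',(d[120:165,362:412]>40).sum(),'tiffin',(d[200:255,366:440]>40).sum())
bot.hand_in()
E
```

```text
time: 74.7
position: [0.455, 0.0766, 0.159]
ee_rot: [3.141, 0.061, -0.01]
wrist_force: [-0.1, -0.3, -0.3]
width: 0.0279
[(np.float64(268.14), np.float64(138.5)), (np.float64(311.39), np.float64(139.57)), (np.float64(289.5), np.float64(139.8))]
[(np.float64(268.1), np.float64(138.57)), (np.float64(311.4), np.float64(139.74)), (np.float64(289.48), np.float64(139.85))]
diff fork 0 pot 0 tiffin 0
the job is handed in; nothing more can be done
```

The job is done and handed in at about 75 s. The red, yellow and green dabbas hang from the skewer, which is snapped into both clips, and the tray is fully back in. No verdict was reported, so the checks below are my own.

**What went wrong on the way:** Yellow had moved about 20 mm in the channel after I set it down, probably the announced knock. Green hit it when lowered and toppled. I laid green on the table, stood it upright again, re-placed both, and then added red.

**Skewer:** I threaded it through all three loops at once and lifted them clear of the tray. The handle end snapped in while I held it. I then pressed the far end home with closed fingers.

**Last checks before handing in:**

| Check | Measured | Target |
|---|---|---|
| Rod height | level, axis about 151–152 mm | 152 mm |
| Rod sideways offset | about 1.6 mm | within 4 mm |
| Rod lengthwise offset | about 1 mm | within 14 mm |
| Tray | pushed to its stop (34 N), about 0.5 mm out | within 10 mm |
| Dabbas | lids centred under the rod, moved 0.2 pixels or less in 1 s | upright and still |
| Tiffin, pot and fork | no pixel change since the start | unmoved |

**One disagreement:** The wrist and top cameras differed by up to about 5 mm on where the channel was. I relied on the top camera, and the threading and clip fit confirmed it.

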